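# Stow the sample cases on the sloping rack

### The job

The ship has rolled and the big blue sample case has shifted on the sloping rack. Push it back home so that it sits squarely in the corner, flush against both the backstop and the side fence; then lay the orange case flat on top of it, lengthwise like the blue one and within its ends, and slide it back until its long side is flush against the backstop too. The vials inside are glass: keep both cases level or nearly so, do not drop or ram them, and leave the glass dish and the petri dish where they are.

Things in the scene. Friction and masses are not known exactly. Their poses are not given: they have to be found in the camera images.
- rack: Fixed stainless bench rack, deck sloping 15 degrees. Origin: inside corner where deck surface, backstop and side fence meet, 40 mm above the bench. x: down the slope, square into the backstop (face at x = 0). y: along the backstop, left, into the side fence (face at y = 0, 4 mm thick, 33 mm high above the deck). z: square to the deck, up.
- deck_mid (a point): Centre of the deck surface (black ribbed rubber), axes as the rack's. The deck reaches 107.5 mm from here along x and 155 mm along y each way. Its upper (-x) edge and its right (-y) end are open, without any lip. The rubber is grippy: a case does not slide down by itself, nor one case on the other.
- backstop_top (a point): Middle of the backstop's upper edge, 85 mm above the deck square to it, axes as the rack's. The backstop is 310 mm long, 4 mm thick; its rolled edge stands 0.5 mm proud of the face.
- big_mid (a point): Centre of the big blue hard case, a closed box 110 (x) by 200 (y) by 50 (z) mm with flat top, about 0.8 kg, too wide to grip. It starts lying flat on the deck, askew, clear of backstop and fence. x: its short side, towards the backstop when home; y: its length; z: out of its lid. Home it is at (-55, -100, 25) mm in the rack's axes.
- small_mid (a point): Centre of the orange hard case, a closed box 62 (x) by 160 (y) by 42 (z) mm, about 0.35 kg, lying flat on the bench to the right of the rack. x: its short side (grip across it); y: its length; z: out of its lid. Symmetrical: either long side may go to the backstop. Stowed, it is at x = -31 and z = 71 mm in the rack's axes.
- petri_dish: Closed petri dish, 94 mm across, 18 mm high, loose on the bench right of the rack, to the left or right of the orange case; origin at the centre of its underside. Leave alone.
- glass_dish: Rectangular open glass dish, 130 (x) by 248 (y, over the lugs) by 48 mm high, loose on the far part of the bench; origin at the centre of its underside. Leave alone.
There are look-alikes about, which are no part of the job. What is meant by the part that bears big_mid is not pink, and is the smaller of those in its own colour.

How it is judged (in metres and radians):
On the way, in this order (a step that is already met when the one before it is completed fails the run):
1. the blue case is home: flush against backstop and side fence, square, flat on the deck (x of big_mid in the frame of rack above -0.06 m and y of big_mid in the frame of rack above -0.105 m and z of big_mid in the frame of rack below 0.029 m and angle between the y axis of big_mid and the y axis of rack, either way round below 0.04 rad), for 0.2 s.
2. the orange case lies on the blue one (contact force between small_case and big_case above 0.5 N and z of small_mid in the frame of rack between 0.066 and 0.076 m), for 0.2 s.
At the end, for the whole second after the job is handed in: Blue case flat on the deck, within 5 mm of backstop and side fence, square within 0.04 rad; orange case flat on it (5 mm, 0.05 rad), within 5 mm of the backstop, parallel to it within 0.05 rad, centres within 25 mm lengthwise; both released and at rest (all of step 1 and x of small_mid in the frame of rack between -0.036 and -0.026 m and z of small_mid in the frame of rack between 0.066 and 0.076 m and y of small_mid in the frame of big_mid between -0.025 and 0.025 m and angle between the y axis of small_mid and the y axis of rack, either way round below 0.05 rad and angle between the z axis of small_mid and the z axis of rack, either way round below 0.05 rad and linear speed of each of big_case, small_case below 0.01 m/s); the robot touches nothing.
It fails at once if a case is tipped more than about 45 degrees (angle between any of big_mid, small_mid's own z axis and vertical above 0.8 rad).
It fails at once if the orange case is dropped or thrown onto the blue one (moving faster than 0.25 m/s within 15 mm above it) (x of small_mid in the frame of rack between -0.14 and 0 m and y of small_mid in the frame of rack between -0.22 and 0 m and z of small_mid in the frame of rack between 0.05 and 0.086 m and linear speed of small_case above 0.25 m/s).
It fails at once if a case is rammed (over 120 N on the blue case or the rack) (contact force between small_case and big_case above 120 N or contact force between any of small_case, big_case and rack above 120 N).
It fails at once if a bystander is moved more than 20 mm (distance of any of petri_dish, glass_dish from where it was at the start of the episode above 0.02 m).
It also fails if it takes over 72 s, if anything falls off the work surface, if the arm or the gripper's body presses on something with over 40 N, if the wrist force passes 120 N, or if a joint passes its speed limit or range.

### The arm

A 7-joint arm with a two-finger parallel gripper is mounted at the origin on the work surface. World frame = base frame: x ahead of the robot, y to its left, z up, the work surface at z = 0. Lengths are in mm, angles in rad, forces in N, time in s.
With the tool pointing down it reaches from about 400 to 875 mm from the base axis. Payload 4.4 kg.
Tool frame: the origin (TCP) lies at the centre of the arm's flange, where the gripper is bolted on; the fingertips stand 173 mm ahead of it and the grasp point (between the pads) lies 155 mm ahead of it; z points along the fingers, y is the direction in which the jaws open and shut (so a half turn about z gives the same grasp; the last joint's range is limited). The gripper opens to 85 mm and grips with 20 to 120 N. Pads are 22 mm wide; open, the fingers measure 114 mm over their backs; the gripper's body (76 mm by 85 mm) begins 54 mm behind the grasp point. The pads swing forward as they close: fully open they stand 13 mm farther back than shut.
Start: joints at [1.268, 0.628, 0.038, 1.517, -0.027, 0.996, -0.02], TCP at [152.506, -631.868, 404.713] pointing down, gripper open.
Joint ranges: [-3.06, 3.06], [-0.37, 2.12], [-1.25, 1.32], [0.18, 2.47], [-1.1, 4.24], [0.23, 1.98], [-2.94, 2.94]. Speed limits (rad/s): [2.57, 2.57, 3.14, 3.14, 3.14, 3.14, 3.14].

### API

Orientations are given as [roll, pitch, yaw] about the fixed x, y, z axes, in that order (R = Rz(yaw) Ry(pitch) Rx(roll)).
In Python, from cell import * gives the robot as it stands. The module is installed in compiled form; this text tells all that it offers.
- The arm moves only by the shell command python3 -m jog 'ROWS'. ROWS is JSON, one flat list of numbers, 5 for each row, row after row: the shift along the tool's x, y, z in mm, then the turn about the tool's z in degrees, then the finger opening in mm, from 0 to 85.4. A call has 1 to 20 rows; each row is the pose to reach, as a shift and turn from the pose commanded when the call began, along the tool's axes at that moment; what a row does not reach only later rows make up. A row lasts 1/12 s, in which the tool goes at most 41.7 mm and 7.16 degrees, less where a joint would pass 70% of its speed; a pose out of reach is approached as far as the arm can. A call with a gripper value outside its range is refused whole. The fingers move at their own pace and stop on an object; the grip force is fixed at half the most. Time passes only in rows, so rows that repeat a pose let the fingers close. It gives the time, the measured TCP pose, the force and the opening at its end, in the units of the state.
- read_state(): the state, without advancing time (a new reading comes with each control period).
- get_image(name): name is "scene" or "side" or "wrist"; returns (picture, depth): 480x640x3 uint8, blue, green, red; 480x640 float32, mm along the optical axis (not along the pixel's ray), 0 where there is no reading.
- camera_params(name): a dict with "K" (3x3 intrinsics, pixels), "T" (4x4, takes a point from camera to world coordinates). Camera axes: x right, y up, looking along -z (the intrinsics and any distortion apply to the point x, -y, -z); pixel columns grow to the right and rows downward; lengths in mm; the calibration is good to about 2 mm. A picture is of the moment at which its call begins: read the wrist's pose just before it. camera_params takes no time and is no camera call; for the wrist camera it gives the pose at the moment of the call.
- finish_job(): hands the job in, once; it reports no verdict.
The state is a dict: "clock": time; "qpos": joint angles; "qd": joint speeds; "tau": joint torques, N m; "eef_pos": TCP position; "tool_rot": TCP orientation; "force": force on the tool from outside, world axes, zero at the start; "torque": the same for the moment, N m; "width": finger opening in mm.
Only numpy, scipy, OpenCV 4.12 (cv2) and the standard library are available. Lean on these libraries where they do the work, as an engineer would, in place of code of your own. Each camera call takes 0.05 s, during which the arm holds its last target.

## Working session

There is one attempt and no reset: what is moved stays moved. The work goes in short steps, Python scripts to look and compute and a shell command to move; the robot and the scene stay as the last step left them, time stands still between calls to the robot, and variables do not carry over. Pictures are saved under pics/ and viewed, and the job is handed in when it is done.

```bash
mkdir -p pics; ls
python3 - <<'E'
from cell import *
import cv2,numpy as np
s=read_state(); print({k:np.round(v,3).tolist() for k,v in s.items()})
for n in ["scene","side","wrist"]:
    p=camera_params(n); print(n,np.round(p["K"],1).tolist(),np.round(p["T"],3).tolist(),[k for k in p])
    im,d=get_image(n); cv2.imwrite(f"pics/{n}0.png",im); np.save(f"{n}0.npy",d)
E
```

```text
pics
{'clock': 0.0, 'qpos': [1.268, 0.629, 0.038, 1.518, -0.027, 0.996, -0.02], 'qd': [-0.002, 0.001, 0.001, 0.0, -0.001, 0.001, -0.0], 'tau': [-0.001, -56.341, 1.226, -19.345, 0.011, 0.011, 0.0], 'eef_pos': [152.436, -631.566, 403.777], 'tool_rot': [-3.14, 0.0, 0.237], 'force': [-0.69, -0.128, -0.026], 'torque': [-0.038, 0.026, -0.002], 'width': 85.331}
scene [[525.5, 0.0, 318.3], [0.0, 525.5, 250.8], [0.0, 0.0, 1.0]] [[-0.667, -0.534, 0.519, 1266.405], [0.745, -0.47, 0.474, 742.15], [-0.009, 0.703, 0.711, 1141.905], [0.0, 0.0, 0.0, 1.0]] ['K', 'T']
side [[489.5, 0.0, 323.4], [0.0, 489.5, 235.4], [0.0, 0.0, 1.0]] [[0.995, 0.047, -0.087, 405.406], [-0.099, 0.553, -0.827, -791.089], [0.009, 0.832, 0.555, 672.628], [0.0, 0.0, 0.0, 1.0]] ['K', 'T']
wrist [[330.7, 0.0, 321.5], [0.0, 330.7, 241.9], [0.0, 0.0, 1.0]] [[0.235, 0.926, 0.294, 226.718], [-0.972, 0.224, 0.07, -613.724], [-0.001, -0.303, 0.953, 375.262], [0.0, 0.0, 0.0, 1.0]] ['K', 'T']
```

View pics/scene0.png

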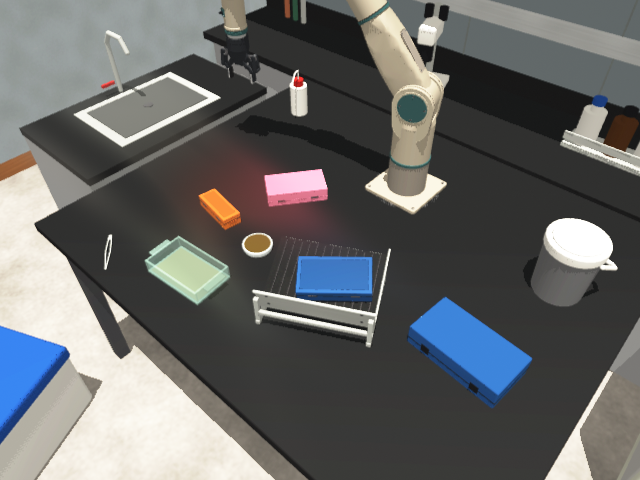

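View pics/side0.png

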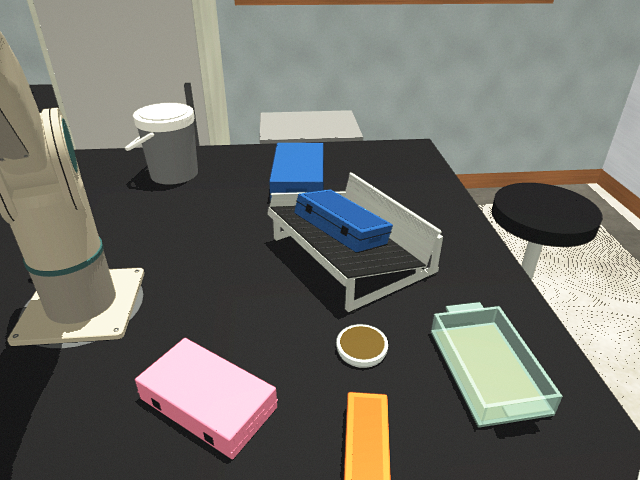

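View pics/wrist0.png

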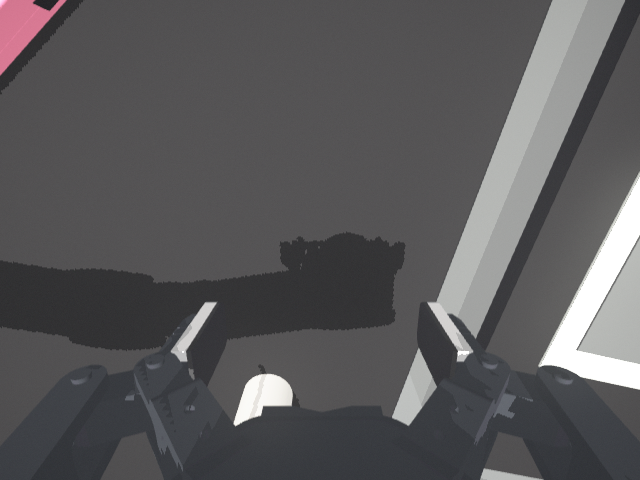

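The scene view shows two blue cases: one on the rack (335,278) and a larger one on the bench (470,350). A pink case sits at (296,187). The meant one is the blue case on the rack, the smaller of the two blues. Orange case is at (220,208), petri dish at (257,245), glass dish at (187,268). Next I measure them.

```bash
cat > h.py <<'E'
from cell import *
import cv2,numpy as np
from scipy.spatial.transform import Rotation as R
def cloud(n,d):
    p=camera_params(n);K=p["K"];T=p["T"]
    v,u=np.mgrid[0:480,0:640]
    X=(u-K[0,2])/K[0,0]*d;Y=-(v-K[1,2])/K[1,1]*d
    P=np.stack([X,Y,-d],-1)@T[:3,:3].T+T[:3,3]
    P[d<=0]=np.nan
    return P
def proj(n,w,cp=None):
    p=cp or camera_params(n);K=p["K"];T=p["T"]
    c=(np.asarray(w,float)-T[:3,3])@T[:3,:3]
    return np.stack([K[0,0]*c[...,0]/-c[...,2]+K[0,2],K[1,1]*-c[...,1]/-c[...,2]+K[1,2]],-1)
E
python3 - <<'E'
from h import *
for n in["scene","side"]:
    im=cv2.imread(f"pics/{n}0.png");P=cloud(n,np.load(f"{n}0.npy"))
    hsv=cv2.cvtColor(im,cv2.COLOR_BGR2HSV)
    H,S,V=[hsv[...,i] for i in range(3)]
    for nm,m in dict(blue=(H>95)&(H<120)&(S>150)&(V>60),orange=(H>5)&(H<25)&(S>170)&(V>120),glass=(H>50)&(H<95)&(S>25)&(V>100)).items():
        c,l,st,ce=cv2.connectedComponentsWithStats(m.astype(np.uint8))
        for i in range(1,c):
            if st[i,4]<400: continue
            q=P[l==i];q=q[np.isfinite(q[:,0])]
            zt=np.percentile(q[:,2],98)
            # top plane
            print(n,nm,ce[i].round(),st[i].tolist(),"z",np.percentile(q[:,2],[2,50,98]).round(1))
            if nm=="orange":
                t=q[q[:,2]>zt-5][:,:2].astype(np.float32); print(cv2.minAreaRect(t))
            if nm=="blue":
                rng=np.random.default_rng(0);best=0
                for _ in range(300):
                    a,b,cc=q[rng.choice(len(q),3,False)]
                    nn=np.cross(b-a,cc-a);ln=np.linalg.norm(nn)
                    if ln<1:continue
                    nn/=ln;nn*=np.sign(nn[2])
                    ok=abs((q-a)@nn)<1.5
                    if nn[2]>.8 and ok.sum()>best:best=ok.sum();bo=ok
                t=q[bo];c0=t.mean(0);nn=np.linalg.svd(t-c0)[2][2];nn*=np.sign(nn[2])
                print("  plane n",nn.round(3),"incl",np.degrees(np.arccos(nn[2])),"az",np.degrees(np.arctan2(nn[1],nn[0])),best,len(q))
                # rect in plane
                ex=np.array([nn[2],0,-nn[0]]);ex/=np.linalg.norm(ex);ey=np.cross(nn,ex)
                r=cv2.minAreaRect(np.stack([(t-c0)@ex,(t-c0)@ey],-1).astype(np.float32))
                print("  rect",r,"centre",c0+r[0][0]*ex+r[0][1]*ey, "corners",(c0+cv2.boxPoints(r)@np.stack([ex,ey])).round(1).tolist())
E
```

```text
scene blue [334. 278.] [295, 256, 77, 45, 3232] z [ 61.6 111.7 129.9]
  plane n [0.227 0.108 0.968] incl 14.541138462258886 az 25.508367439310756 1214 3219
  rect ((0.3627281188964844, -0.6685867309570312), (110.80740356445312, 197.32382202148438), 36.88829803466797) centre [554.38631722 146.03606282 114.03412707] corners [[452.5, 191.4, 132.8], [571.7, 34.5, 122.4], [656.3, 100.6, 95.2], [537.1, 257.5, 105.6]]
scene blue [469. 350.] [407, 297, 125, 111, 6808] z [ 8.  65.3 70.4]
  plane n [0.003 0.003 1.   ] incl 0.22348933552145614 az 48.32919835733208 2605 6784
  rect ((-2.1138648986816406, -5.7535247802734375), (262.2769775390625, 146.5673065185547), 84.60225677490234) centre [469.12589754 511.78273908  65.67559258] corners [[383.8, 388.1, 66.3], [529.7, 374.3, 65.9], [554.4, 635.4, 65.1], [408.5, 649.2, 65.4]]
scene blue [ 24. 373.] [0, 326, 69, 117, 4325] z [-444.4 -400.6 -391.4]
  plane n [ 0.017 -0.003  1.   ] incl 0.9797696250548914 az -10.591346137493316 993 4308
  rect ((-29.268329620361328, 19.661865234375), (422.37591552734375, 208.69064331054688), 64.9314956665039) centr
[... 348 characters left out ...]
8.] [145, 235, 85, 70, 1969] z [ 0.6 33.2 51.2]
side blue [323. 197.] [269, 143, 124, 109, 5727] z [ 41.2  86.9 128.4]
  plane n [0.223 0.11  0.969] incl 14.409862103596073 az 26.15000966456829 1318 5696
  rect ((-30.644084930419922, 189.43576049804688), (171.37136840820312, 596.3773803710938), 9.449684143066406) centre [515.16181836 327.63955036 102.98569332] corners [[378.2, 606.0, 103.1], [488.1, 21.3, 143.9], [652.1, 49.3, 102.9], [542.2, 634.0, 62.1]]
side orange [365. 437.] [344, 392, 39, 88, 2754] z [38.9 42.7 45. ]
((512.0662231445312, -369.2449035644531), (144.42201232910156, 52.280704498291016), 79.93545532226562)
side glass [498. 363.] [431, 302, 132, 125, 5224] z [ 2.3 33.8 49.4]
```

Run:
```python
from h import *
im=cv2.imread("pics/side0.png");P=cloud("side",np.load("side0.npy"))
Ps=cloud("scene",np.load("scene0.npy"))
def ransac(q,cond,th=1.5,n=1500):
    rng=np.random.default_rng(0);best=0;bo=None
    for _ in range(n):
        a,b,c=q[rng.choice(len(q),3,False)];nn=np.cross(b-a,c-a);l=np.linalg.norm(nn)
        if l<1:continue
        nn/=l
        if not cond(nn):continue
        ok=abs((q-a)@nn)<th
        if ok.sum()>best:best=ok.sum();bo=ok
    t=q[bo];c0=t.mean(0);nn=np.linalg.svd(t-c0,full_matrices=False)[2][2]
    return nn,c0,t
from math import *
g=P[...,2]
box=lambda P:np.isfinite(P[...,0])&(P[...,0]>350)&(P[...,0]<780)&(P[...,1]>-80)&(P[...,1]<360)&(P[...,2]>25)&(P[...,2]<160)
hsv=cv2.cvtColor(im,cv2.COLOR_BGR2HSV)
V=hsv[...,2]
hs=cv2.cvtColor(cv2.imread("pics/scene0.png"),cv2.COLOR_BGR2HSV)
for nm,Q,hv in(("side",P,hsv),("scene",Ps,hs)):
    b=box(Q)
    q=Q[b&(hv[...,2]<70)&(hv[...,1]<90)]
    n,c,t=ransac(q,lambda n:abs(n[2])>.94 and abs(n[2])<.985); n*=np.sign(n[2])
    print(nm,"deck",n.round(4),"incl",degrees(acos(n[2])),"az",degrees(atan2(n[1],n[0])),c.round(1),len(t),"offset",n@c)
    q=Q[b&(hv[...,2]>90)&(hv[...,1]<50)]
    print(len(q))
    for lab,a0 in(("back",25.7),("fence",115.7)):
        u=np.array([cos(radians(a0)),sin(radians(a0))])
        try:
            n,c,t=ransac(q,lambda n:abs(n[:2]@u)>.9);n*=np.sign(n[:2]@u)
            print(nm,lab,n.round(4),c.round(1),len(t),"off",n@c,"az",degrees(atan2(n[1],n[0])), "z",t[:,2].min(),t[:,2].max())
        except Exception as e: print(lab,e)
x0,y0=240,130
cv2.imwrite("pics/sidecrop.png",cv2.resize(im[130:320,240:460],None,fx=3,fy=3))
```

```text
side deck [0.2298 0.1195 0.9659] incl 15.01350278594006 az 27.466292559199353 [548.6  42.1  76.5] 2828 offset 204.97097886263714
4777
side back [ 0.8563  0.4463 -0.2598] [664.1 139.7  87.2] 2055 off 608.3757738189637 az 27.526904556755774 z 27.20157970783464 123.55657083901963
side fence [-0.4651  0.8852 -0.0071] [656.7  -8.1  65. ] 345 off -313.1037520367724 az 117.71799409184135 z 25.1507672216527 119.59494711998695
scene deck [0.2291 0.1193 0.9661] incl 14.967922509245218 az 27.502624594451405 [541.   86.8  72.5] 918 offset 204.36077315356695
2879
scene back [ 0.8557  0.4455 -0.2633] [652.4 164.1  75.6] 1220 off 611.4845103004658 az 27.50376073141567 z 26.97731370016686 126.84248395823454
scene fence [-0.4346  0.8984  0.0637] [519.5 270.8  90.6] 115 off 23.275922500408363 az 115.81809703339344 z 27.553415621734985 129.4050762885422
```

View pics/sidecrop.png

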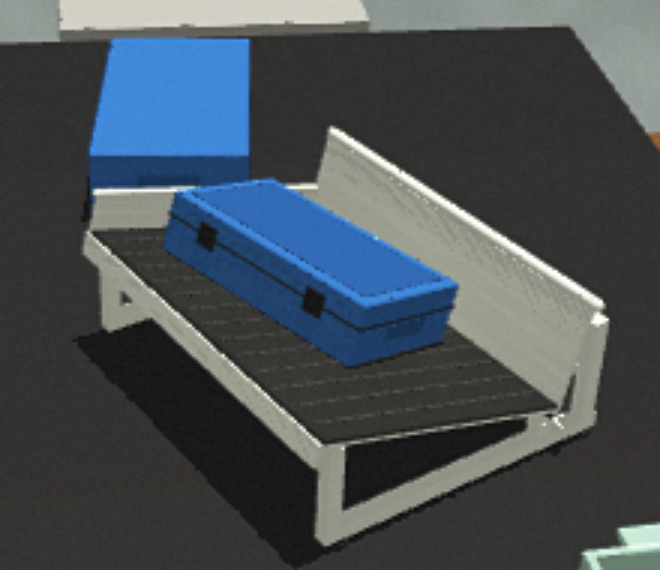

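Run:
```python
from h import *
a=np.radians(27.5);b=np.radians(15)
Rr=(R.from_euler('zy',[a,b])).as_matrix()
print(Rr.round(4))
# origin: x.o=608.3, z.o=204.6 ; v unknown
A=Rr
for nm in("side","scene"):
    im=cv2.imread(f"pics/{nm}0.png");Q=cloud(nm,np.load(nm+"0.npy"));hv=cv2.cvtColor(im,cv2.COLOR_BGR2HSV)
    L=Q@Rr - np.array([608.4,0,204.6])
    ok=np.isfinite(L[...,0])
    near=ok&(L[...,0]>-230)&(L[...,0]<10)&(L[...,1]>-350)&(L[...,1]<50)
    deck=near&(abs(L[...,2])<3)
    print(nm,"deck y",np.percentile(L[deck][:,1],[0.2,1,50,99,99.8]),"x",np.percentile(L[deck][:,0],[.2,1,99]))
    f=near&(L[...,2]>8)&(L[...,2]<34)&(hv[...,1]<50)&(hv[...,2]>80)&(L[...,0]<-20)
    y=L[f][:,1];h,e=np.histogram(y,bins=np.arange(-60,50,2));print([(int(e[i]),int(h[i])) for i in range(len(h)) if h[i]>5])
    f=ok&(abs(L[...,0]+0)<12)&(L[...,2]>60)&(L[...,2]<90)
    print("backstop y",np.percentile(L[f][:,1],[.5,1,99,99.5]), "xstop", np.percentile(L[f][:,0],[10,50,90]))
    # case points
    c=near&(L[...,2]>47)&(L[...,2]<60)&(hv[...,0]>95)&(hv[...,0]<120)&(hv[...,1]>130)
    t=L[c]; r=cv2.minAreaRect(t[:,:2].astype(np.float32));print("case",r,cv2.boxPoints(r).round(1).tolist(),"z",np.percentile(t[:,2],[5,50,95]))
print("z of origin with v", (Rr@np.array([608.4,0,204.6])))
```

```text
[[ 0.8568 -0.446   0.2588]
 [ 0.4617  0.887   0.    ]
 [-0.2296  0.1195  0.9659]]
side deck y [-298.17267747 -297.1291003  -100.80032808   20.37789315   21.90992082] x [-216.55146034 -215.89203589    4.4982356 ]
[(16, 16), (18, 47), (20, 48), (22, 18)]
backstop y [-288.7374774  -287.58146028  926.95716596  946.22218572] xstop [2.85972326 5.27915769 8.55103772]
case ((-92.95652770996094, -131.7340850830078), (112.724853515625, 149.49229431152344), 10.232574462890625) [[-161.6999969482422, -68.19999694824219], [-135.10000610351562, -215.3000030517578], [-24.200000762939453, -195.3000030517578], [-50.79999923706055, -48.20000076293945]] z [47.61947763 53.20366918 58.95967547]
scene deck y [-291.90902318 -225.02163425  -99.9908768    -5.48458099   -3.05836341] x [-212.39163823 -210.28732151    9.87936543]
[(16, 7), (18, 29), (20, 51), (22, 43), (24, 18)]
backstop y [-287.02621994 -286.0767492    15.75369393   19.67872511] xstop [ 6.64035422  9.22574406 11.35484319]
case ((-92.16632080078125, -116.40819549560547), (114.42559051513672, 172.659912109375), 9.658207893371582) [[-163.10000610351562, -40.900001525878906], [-134.10000610351562, -211.10000610351562], [-21.299999237060547, -191.89999389648438], [-50.20000076293945, -21.700000762939453]] z [47.55537167 52.98916366 58.82859622]
z of origin with v [574.22338785 280.92785629  57.95481346]
```

Run:
```python
from h import *
Rr=R.from_euler('ZY',[27.5,15],degrees=True).as_matrix()
for nm in("side","scene"):
    im=cv2.imread(f"pics/{nm}0.png");Q=cloud(nm,np.load(nm+"0.npy"));hv=cv2.cvtColor(im,cv2.COLOR_BGR2HSV)
    L=Q@Rr - np.array([608.4,0,204.6])
    ok=np.isfinite(L[...,0])
    near=ok&(L[...,0]>-230)&(L[...,0]<10)&(L[...,1]>-350)&(L[...,1]<50)
    deck=near&(abs(L[...,2])<3)
    print(nm,"deck y",np.percentile(L[deck][:,1],[0.2,1,50,99,99.8]),"x",np.percentile(L[deck][:,0],[.2,1,99]))
    f=near&(L[...,2]>8)&(L[...,2]<34)&(hv[...,1]<50)&(hv[...,2]>80)&(L[...,0]<-20)&(L[...,0]>-215)
    y=L[f][:,1];h,e=np.histogram(y,bins=np.arange(-60,50,1));print([(int(e[i]),int(h[i])) for i in range(len(h)) if h[i]>5])
    f=ok&(abs(L[...,0]+0)<8)&(L[...,2]>50)&(L[...,2]<88)&(L[...,1]<100)&(hv[...,1]<60)
    print("backstop y",np.percentile(L[f][:,1],[.5,1,99,99.5]), "xstop", np.percentile(L[f][:,0],[10,50,90]))
    c=near&(L[...,2]>47)&(L[...,2]<56)&(hv[...,0]>95)&(hv[...,0]<120)&(hv[...,1]>130)
    t=L[c]; r=cv2.minAreaRect(t[:,:2].astype(np.float32));print("case",r,cv2.boxPoints(r).round(1).tolist(),"z",np.percentile(t[:,2],[5,50,95]))
print(Rr@[608.4,0,204.6],Rr)
```

```text
side deck y [-312.43118529 -311.24222532 -239.52199524   -2.08337515    0.92248927] x [-218.29035118 -216.89948613    0.39614647]
[(-4, 14), (-3, 21), (-2, 60), (-1, 64), (0, 44), (1, 32), (2, 12), (3, 8)]
backstop y [-312.36982971 -311.10397634   -0.5379584     2.20451452] xstop [-1.45599521  0.36482839  2.62241299]
case ((-102.28245544433594, -127.32964324951172), (111.28756713867188, 200.3928680419922), 10.382081031799316) [[-175.10000610351562, -38.79999923706055], [-139.0, -235.89999389648438], [-29.5, -215.89999389648438], [-65.5999984741211, -18.700000762939453]] z [48.45550216 50.34023723 51.72929013]
scene deck y [-310.96429012 -309.66624246 -222.39019932   -4.62823198   -3.44314789] x [-215.82188868 -213.79292294    4.9847198 ]
[(-1, 18), (0, 17), (1, 16), (2, 19), (3, 23), (4, 17)]
backstop y [-311.5758015  -309.94597957    2.02980507    2.89204211] xstop [2.3154323  4.50047518 6.9977342 ]
case ((-98.70564270019531, -125.5904769897461), (112.31332397460938, 199.93263244628906), 10.170748710632324) [[-171.60000610351562, -37.099998474121094], [-136.3000030517578, -233.89999389648438], [-25.799999237060547, -214.10000610351562], [-61.099998474121094, -17.299999237060547]] z [47.55151753 50.57661381 54.31993779]
[568.24011696 295.80708169  40.16291702] [[ 0.85678667 -0.46174861  0.2295753 ]
 [ 0.44601491  0.88701083  0.11950934]
 [-0.25881905  0.          0.96592583]]
```

The enlarged side crop shows the blue case on the rack (side px 330,215) askew, clear of the backstop and fence. It measures 200×111 mm, while the other blue is 262×147 mm, so the rack one is `big_mid`. Rack origin comes out at about (568, 296, 40) with yaw 27.5°, which agrees with the given 40 mm. In rack axes the case centre is about (-100, -126) and it is turned +10°.

Next I plan the two-finger push.

```bash
cat >> h.py <<'E'
RO=np.array([568.3,295.6,40.]);RR=R.from_euler('ZY',[27.5,15],degrees=True).as_matrix()
def rk(p): return RO+RR@np.asarray(p,float)
def tork(p): return (np.asarray(p)-RO)@RR
def to(tcp,yaw):
    s=read_state();M=R.from_euler('xyz',s["tool_rot"]).as_matrix()
    d=M.T@(np.asarray(tcp)-s["eef_pos"])
    t=-((yaw-np.degrees(s["tool_rot"][2])+180)%360-180)
    n=np.linalg.norm(d)
    print("shift",d.round(1),"turn",round(t,1),"dist",round(n),"rows",np.ceil(max(n/41.7,abs(t)/7.16)))
def st():
    s=read_state();print(round(s["clock"],2),s["eef_pos"].round(1) if hasattr(s["eef_pos"],'round') else s["eef_pos"],np.degrees(s["tool_rot"]).round(1),"F",np.round(s["force"],1),"w",round(float(s["width"]),1))
    t=np.array(s["eef_pos"])-[0,0,173];print("tip rack",tork(t).round(1))
E
python3 - <<'E'
from h import *
up=np.array([0,0,173])
a=rk([-205,-122,14])+up
print(a); to(a+[0,0,110],27.5); to(a,27.5)
to([450,-300,405],27.5)
E
```

```text
[452.20611722  97.62475234 279.58086581]
shift [ 462.5 -638.6   15.3] turn -13.9 dist 789 rows 19.0
shift [ 462.5 -638.4  125.3] turn -13.9 dist 798 rows 20.0
shift [ 367.  -252.6   -0.6] turn -13.9 dist 446 rows 11.0
```

```bash
python3 -m jog '[367,-252,0,-14,85, 367,-252,0,-14,85, 367,-252,0,-14,85, 367,-252,0,-14,85, 367,-252,0,-14,85, 367,-252,0,-14,85, 367,-252,0,-14,85, 367,-252,0,-14,85, 367,-252,0,-14,85, 367,-252,0,-14,85, 462,-638,15,-14,85, 462,-638,15,-14,85, 462,-638,15,-14,85, 462,-638,15,-14,85, 462,-638,15,-14,85, 462,-638,15,-14,85, 462,-638,15,-14,85, 462,-638,15,-14,85, 462,-638,15,-14,85, 462,-638,15,-14,85]'
python3 - <<'E'
from h import *
st()
up=np.array([0,0,173]); to(rk([-205,-122,14])+up+[0,0,110],27.5)
E
```

```text
clock: 1.82
eef_pos: [451.4, 95.8, 389.8]
tool_rot: [3.141, -0.0, 0.481]
force: [1.8, 0.1, 0.1]
width: 85.1
1.82 [451.4  95.8 389.8] [180.   -0.   27.6] F [1.8 0.1 0.1] w 85.1
tip rack [-235.  -123.3  120.1]
shift [ 1.5 -1.3  0.3] turn 0.1 dist 2 rows 1.0
```

```bash
python3 -m jog '[1,-1,40,0,85, 1,-1,75,0,85, 1,-1,95,0,85, 1,-1,105,0,85, 1,-1,109,0,85, 1,-1,110,0,85, 1,-1,110,0,85]'
python3 - <<'E'
from h import *
st()
im,d=get_image("side");cv2.imwrite("pics/side1.png",im)
cv2.imwrite("pics/side1c.png",cv2.resize(im[60:330,180:480],None,fx=2.5,fy=2.2))
E
```

```text
clock: 2.4
eef_pos: [452.5, 95.2, 280.1]
tool_rot: [3.141, -0.0, 0.481]
force: [-0.4, 0.4, 0.4]
width: 84.8
2.4 [452.5  95.2 280.1] [180.   -0.   27.6] F [-0.4  0.4  0.4] w 84.8
tip rack [-206.  -124.3   14.3]
```

View pics/side1c.png

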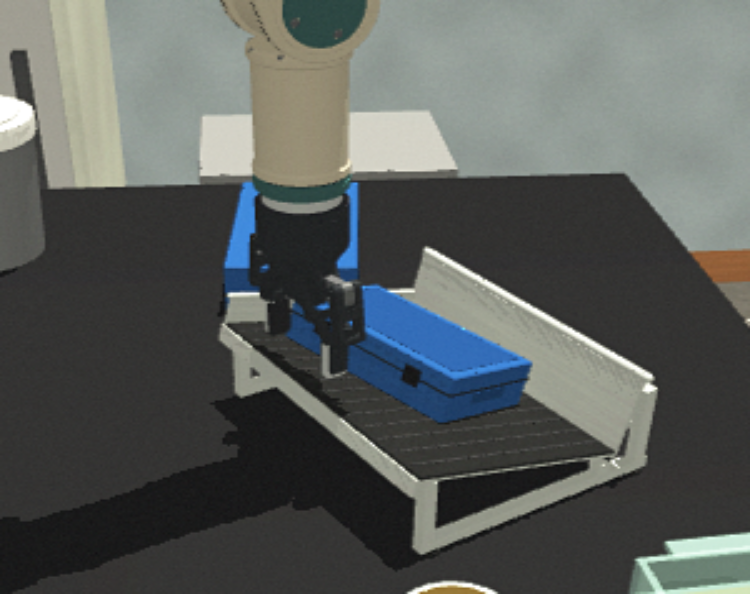

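Side crop: both fingertips stand on the uphill side of the blue case (at about 280,320 and 335,360) with nothing in between. Pushing along the slope now.

```bash
python3 -m jog '[3,0,0.8,0,85, 6,0,1.6,0,85, 9,0,2.4,0,85, 12,0,3.2,0,85, 15,0,4,0,85, 18,0,4.8,0,85, 21,0,5.6,0,85, 24,0,6.4,0,85, 27,0,7.2,0,85, 30,0,8,0,85, 33,0,8.8,0,85, 36,0,9.6,0,85, 39,0,10.4,0,85, 42,0,11.2,0,85, 45,0,12,0,85, 48,0,12.9,0,85, 51,0,13.7,0,85, 54,0,14.5,0,85, 56,0,15,0,85, 58,0,15.5,0,85]'
cat >> h.py <<'E'
def big(n="side",zt=50,lo=(95,120)):
    im,d=get_image(n);Q=cloud(n,d);hv=cv2.cvtColor(im,cv2.COLOR_BGR2HSV)
    L=(Q-RO)@RR
    c=np.isfinite(L[...,0])&(abs(L[...,0]+105)<115)&(abs(L[...,1]+150)<190)&(abs(L[...,2]-zt)<5)&(hv[...,0]>lo[0])&(hv[...,0]<lo[1])&(hv[...,1]>130)
    t=L[c];r=cv2.minAreaRect(t[:,:2].astype(np.float32))
    print(n,len(t),"c",np.round(r[0],1),np.round(r[1],1),round(r[2],1),cv2.boxPoints(r).round(0).tolist(),"z",np.percentile(t[:,2],[5,50,95]).round(1))
    return im
E
python3 - <<'E'
from h import *
st();im=big();big("scene")
cv2.imwrite("pics/side2c.png",cv2.resize(im[60:330,180:480],None,fx=2.5,fy=2.2))
E
```

```text
clock: 4.12
eef_pos: [503.9, 122.2, 264.2]
tool_rot: [-3.142, 0.0, 0.481]
force: [-1.2, 0.2, 0.2]
width: 85.1
4.12 [503.9 122.2 264.2] [-180.     0.    27.6] F [-1.2  0.2  0.2] w 85.1
tip rack [-145.8 -124.1   13.9]
side 1121 c [ -80.3 -140.1] [113.1 183.8] 8.3 [[-150.0, -57.0], [-123.0, -239.0], [-11.0, -223.0], [-38.0, -41.0]] z [47.  50.4 51.8]
scene 2694 c [ -76.6 -129.4] [113.6 199.8] 6.7 [[-145.0, -37.0], [-121.0, -235.0], [-9.0, -222.0], [-32.0, -24.0]] z [46.4 50.3 53.9]
```

View pics/side2c.png

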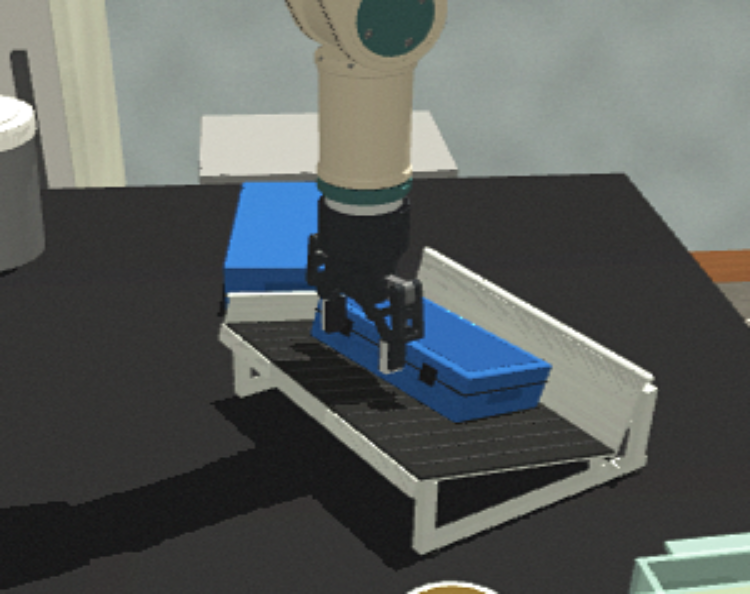

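```bash
python3 -m jog '[2,0,0.5,0,85, 4,0,1,0,85, 6,0,1.6,0,85, 8,0,2.1,0,85, 10,0,2.7,0,85, 12,0,3.2,0,85, 14,0,3.8,0,85, 16,0,4.3,0,85, 18,0,4.8,0,85, 19,0,5.1,0,85, 20,0,5.4,0,85, 21,0,5.6,0,85, 21,0,5.6,0,85]'
python3 - <<'E'
from h import *
st();big();big("scene")
E
```

```text
clock: 5.3
eef_pos: [522.2, 131.9, 258.7]
tool_rot: [-3.141, 0.0, 0.481]
force: [-4.2, -0.4, 2.1]
width: 85.2
5.3 [522.2 131.9 258.7] [-180.     0.    27.6] F [-4.2 -0.4  2.1] w 85.2
tip rack [-124.4 -123.9   14. ]
side 1119 c [ -61.8 -140.9] [110.7 190.7] 3.2 [[-122.0, -49.0], [-112.0, -239.0], [-1.0, -233.0], [-12.0, -43.0]] z [46.6 50.5 51.8]
scene 2499 c [ -63.  -132.4] [106.8 200.7] 2.1 [[-120.0, -34.0], [-113.0, -235.0], [-6.0, -231.0], [-13.0, -30.0]] z [46.7 50.6 54.1]
```

```bash
python3 -m jog '[1,0,0.3,0,85, 2,0,0.5,0,85, 3,0,0.8,0,85, 4,0,1.1,0,85, 5,0,1.3,0,85, 6,0,1.6,0,85, 6,0,1.6,0,85]'
python3 - <<'E'
from h import *
st();big();big("scene")
E
```

```text
clock: 5.98
eef_pos: [527.9, 134.7, 257.0]
tool_rot: [3.142, -0.0, 0.481]
force: [-2.7, 0.8, -0.2]
width: 84.9
5.98 [527.9 134.7 257. ] [180.   -0.   27.6] F [-2.7  0.8 -0.2] w 84.9
tip rack [-117.8 -124.1   14. ]
side 1102 c [ -61.8 -144.5] [184.  119.9] 89.9 [[-122.0, -236.0], [-2.0, -237.0], [-2.0, -53.0], [-122.0, -52.0]] z [46.8 50.4 51.8]
scene 2397 c [ -62.8 -133.9] [ 99.4 200.1] 0.2 [[-113.0, -34.0], [-112.0, -234.0], [-13.0, -234.0], [-13.0, -34.0]] z [46.4 50.4 54. ]
```

```bash
python3 -m jog '[0.5,0,0.1,0,85, 1,0,0.3,0,85, 1.5,0,0.4,0,85, 2,0,0.5,0,85, 2.5,0,0.7,0,85, 2.5,0,0.7,0,85]'
python3 - <<'E'
from h import *
st();big();big("scene")
E
```

```text
clock: 6.58
eef_pos: [529.6, 135.6, 256.5]
tool_rot: [-3.141, 0.001, 0.481]
force: [-5.0, -0.8, 3.1]
width: 85.1
6.58 [529.6 135.6 256.5] [-180.     0.    27.6] F [-5.  -0.8  3.1] w 85.1
tip rack [-115.8 -124.    14. ]
side 1111 c [ -57.1 -139.5] [110.8 193.1] 0.2 [[-113.0, -43.0], [-112.0, -236.0], [-1.0, -236.0], [-2.0, -43.0]] z [46.7 50.4 51.7]
scene 2376 c [ -61.1 -134.2] [ 97.9 200.3] 0.5 [[-111.0, -35.0], [-109.0, -235.0], [-11.0, -234.0], [-13.0, -34.0]] z [46.7 50.5 54. ]
```

Run:
```python
from h import *
up=np.array([0,0,173])
for p in ([-135,-124,20],[-110,-124,100],[-48,-275,100],[-48,-275,16]): to(rk(p)+up,27.5)
```

```text
shift [-17.   -0.  -10.8] turn 0.1 dist 20 rows 1.0
shift [ 27.8   0.  -81.6] turn 0.1 dist 86 rows 3.0
shift [ 87.5 151.1 -65.6] turn 0.1 dist 187 rows 5.0
shift [ 65.8 151.1  15.5] turn 0.1 dist 166 rows 4.0
```

```bash
python3 -m jog '[-17,0,-5,0,85, -17,0,-40,0,85, -17,0,-81,0,85, 20,50,-81,0,40, 50,90,-75,0,10, 75,130,-70,0,0, 80,151,-68,0,0, 66,151,-40,0,0, 66,151,-10,0,0, 66,151,5,0,0, 66,151,12,0,0, 66,151,15,0,0, 66,151,15,0,0]'
python3 - <<'E'
from h import *
st();im=big()
cv2.imwrite("pics/side3c.png",cv2.resize(im[60:330,180:480],None,fx=2.5,fy=2.2))
E
```

```text
clock: 7.77
eef_pos: [658.9, 32.5, 241.6]
tool_rot: [3.141, -0.002, 0.481]
force: [0.4, -0.5, -0.1]
width: 0.1
7.77 [658.9  32.5 241.6] [ 1.80e+02 -1.00e-01  2.76e+01] F [ 0.4 -0.5 -0.1] w 0.1
tip rack [ -47.1 -275.2   17. ]
side 1442 c [ -57.6 -136.3] [199.9 112. ] 89.5 [[-114.0, -236.0], [-2.0, -237.0], [-1.0, -37.0], [-113.0, -36.0]] z [47.1 50.5 51.8]
```

View pics/side3c.png

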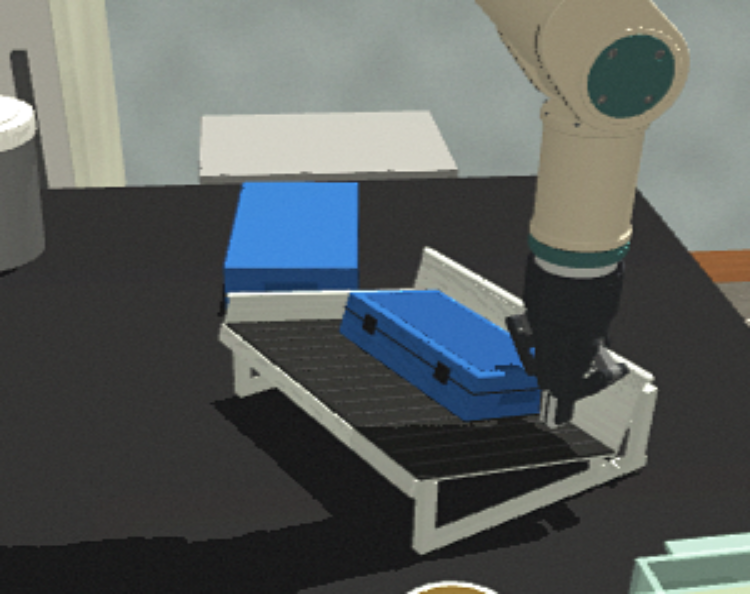

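Side crop: the shut fingers (550,410) stand to the right of the blue case on the deck, with the knuckles above its lid. Pushing towards the fence.

```bash
python3 -m jog '[0,-3,0,0,0, 0,-6,0,0,0, 0,-9,0,0,0, 0,-12,0,0,0, 0,-15,0,0,0, 0,-18,0,0,0, 0,-21,0,0,0, 0,-24,0,0,0, 0,-27,0,0,0, 0,-30,0,0,0, 0,-33,0,0,0, 0,-36,0,0,0, 0,-38,0,0,0, 0,-40,0,0,0, 0,-42,0,0,0, 0,-44,0,0,0, 0,-46,0,0,0, 0,-48,0,0,0, 0,-48,0,0,0]'
python3 - <<'E'
from h import *
st();im=big();big("scene")
E
```

```text
clock: 9.4
eef_pos: [635.7, 75.6, 241.4]
tool_rot: [-3.141, 0.0, 0.482]
force: [1.9, -2.8, -1.4]
width: -0.0
9.4 [635.7  75.6 241.4] [-180.     0.    27.6] F [ 1.9 -2.8 -1.4] w -0.0
tip rack [ -47.7 -226.3   16.6]
side 1253 c [ -57.  -115.3] [208.5 110.2] 89.4 [[-113.0, -219.0], [-3.0, -220.0], [-1.0, -12.0], [-111.0, -11.0]] z [47.1 50.5 51.8]
scene 2190 c [ -60.9 -112.9] [200.8  97.4] 89.5 [[-111.0, -213.0], [-13.0, -214.0], [-11.0, -13.0], [-109.0, -12.0]] z [46.6 50.4 54.1]
```

```bash
python3 -m jog '[0,-2,0,0,0, 0,-4,0,0,0, 0,-6,0,0,0, 0,-8,0,0,0, 0,-9,0,0,0, 0,-10,0,0,0, 0,-11,0,0,0, 0,-12,0,0,0, 0,-12,0,0,0]'
python3 - <<'E'
from h import *
st();im=big();big("scene")
E
```

```text
clock: 10.25
eef_pos: [630.3, 85.8, 241.4]
tool_rot: [-3.141, 0.0, 0.481]
force: [2.3, -3.9, -1.5]
width: -0.1
10.25 [630.3  85.8 241.4] [-180.     0.    27.6] F [ 2.3 -3.9 -1.5] w -0.1
tip rack [ -47.8 -214.7   16.6]
side 1217 c [ -58.2 -103. ] [200.8 109.5] 88.8 [[-115.0, -202.0], [-6.0, -205.0], [-1.0, -4.0], [-111.0, -2.0]] z [46.9 50.4 51.8]
scene 2204 c [ -61.5 -101.5] [200.   98.3] 89.9 [[-111.0, -201.0], [-12.0, -202.0], [-12.0, -2.0], [-110.0, -1.0]] z [46.7 50.5 54. ]
```

```bash
python3 -m jog '[0,-0.5,0,0,0, 0,-1,0,0,0, 0,-1.5,0,0,0, 0,-2,0,0,0, 0,-2.5,0,0,0, 0,-2.5,0,0,0]'
python3 - <<'E'
from h import *
st();im=big();big("scene")
E
```

```text
clock: 10.85
eef_pos: [630.0, 86.3, 241.5]
tool_rot: [3.139, -0.001, 0.48]
force: [4.6, -6.8, -2.4]
width: -0.1
10.85 [630.   86.3 241.5] [179.9  -0.   27.5] F [ 4.6 -6.8 -2.4] w -0.1
tip rack [ -47.9 -214.1   16.7]
side 1220 c [ -57.6 -102.7] [201.6 112.2] 89.5 [[-115.0, -203.0], [-2.0, -204.0], [-1.0, -2.0], [-113.0, -1.0]] z [46.9 50.5 51.7]
scene 2185 c [ -61.6 -101.2] [ 97.7 199.1] 0.1 [[-111.0, -2.0], [-110.0, -201.0], [-13.0, -201.0], [-13.0, -2.0]] z [46.6 50.5 54. ]
```

```bash
python3 -m jog '[0,-0.7,0,0,0, 0,-1.5,0,0,0, 0,-2.2,0,0,0, 0,-3,0,0,0, 0,-3,0,0,0]'
python3 - <<'E'
from h import *
st()
up=np.array([0,0,173])
for p in ([-48,-230,16],[-48,-230,90],[-140,-100,90],[-140,-100,14]): to(rk(p)+up,27.5)
E
```

```text
clock: 11.37
eef_pos: [629.6, 86.8, 241.7]
tool_rot: [3.136, -0.002, 0.478]
force: [7.5, -10.3, -3.9]
width: -0.4
11.37 [629.6  86.8 241.7] [ 1.797e+02 -1.000e-01  2.740e+01] F [  7.5 -10.3  -3.9] w -0.4
tip rack [ -48.  -213.5   16.8]
shift [-0.1 16.5  0.9] turn -0.1 dist 17 rows 1.0
shift [ 19.1  16.9 -70.6] turn -0.1 dist 75 rows 2.0
shift [ -69.9 -112.8  -95.3] turn -0.1 dist 163 rows 4.0
shift [ -89.7 -113.2  -21.9] turn -0.1 dist 146 rows 4.0
```

```bash
python3 -m jog '[0,8,0,0,0, 0,20,0,0,0, 5,20,-40,0,0, 10,20,-75,0,20, -25,-20,-95,0,50, -60,-60,-97,0,85, -80,-95,-97,0,85, -90,-108,-95,0,85, -90,-108,-60,0,85, -90,-108,-35,0,85, -90,-108,-25,0,85, -90,-108,-22,0,85, -90,-108,-22,0,85]'
python3 - <<'E'
from h import *
st();big();big("scene")
E
```

```text
clock: 12.45
eef_pos: [498.2, 144.6, 263.0]
tool_rot: [-3.141, 0.001, 0.481]
force: [0.5, 0.3, 0.9]
width: 85.0
12.45 [498.2 144.6 263. ] [-1.80e+02  1.00e-01  2.76e+01] F [0.5 0.3 0.9] w 85.0
tip rack [-140.3 -101.5   14.2]
side 1117 c [ -57.  -101.4] [202.9 110.7] 90.0 [[-112.0, -203.0], [-2.0, -203.0], [-2.0, 0.0], [-112.0, 0.0]] z [47.  50.4 51.9]
scene 2369 c [ -61.3 -101.2] [199.6  97.6] 89.2 [[-111.0, -200.0], [-14.0, -202.0], [-11.0, -2.0], [-109.0, -1.0]] z [46.7 50.4 54. ]
```

```bash
python3 -m jog '[3,0,0.8,0,85, 6,0,1.6,0,85, 9,0,2.4,0,85, 12,0,3.2,0,85, 15,0,4,0,85, 18,0,4.8,0,85, 20,0,5.4,0,85, 21,0,5.6,0,85, 22,0,5.9,0,85, 23,0,6.2,0,85, 24,0,6.4,0,85, 25,0,6.7,0,85, 26,0,6.9,0,85, 26,0,6.9,0,85]'
python3 - <<'E'
from h import *
st();big();big("scene")
E
```

```text
clock: 13.72
eef_pos: [520.1, 155.9, 256.6]
tool_rot: [-3.142, 0.004, 0.481]
force: [-3.6, -2.1, 5.1]
width: 84.9
13.72 [520.1 155.9 256.6] [-180.     0.2   27.5] F [-3.6 -2.1  5.1] w 84.9
tip rack [-114.8 -101.6   14.3]
side 973 c [ -60.9 -103.4] [117.9 199.1] 0.2 [[-120.0, -4.0], [-119.0, -203.0], [-2.0, -203.0], [-2.0, -4.0]] z [46.7 50.4 51.8]
scene 2374 c [ -60.9 -101. ] [ 97.6 199.6] 0.9 [[-111.0, -2.0], [-108.0, -202.0], [-10.0, -200.0], [-14.0, -0.0]] z [46.7 50.5 54. ]
```

```bash
python3 -m jog '[1,0,0.3,0,85, 2,0,0.5,0,85, 3,0,0.8,0,85, 4,0,1,0,85, 4,0,1,0,85]'
python3 - <<'E'
from h import *
st();big();big("scene")
im,d=get_image("side");cv2.imwrite("pics/side4c.png",cv2.resize(im[100:320,220:480],None,fx=3,fy=2.7))
E
```

```text
clock: 14.23
eef_pos: [521.3, 156.3, 255.7]
tool_rot: [-3.141, 0.012, 0.48]
force: [-11.9, -4.9, 15.1]
width: 84.9
14.23 [521.3 156.3 255.7] [-180.     0.7   27.5] F [-11.9  -4.9  15.1] w 84.9
tip rack [-113.4 -101.8   13.8]
side 965 c [ -57.4 -105.6] [197.5 118.5] 86.2 [[-123.0, -200.0], [-5.0, -208.0], [8.0, -11.0], [-110.0, -3.0]] z [46.7 50.5 51.8]
scene 2381 c [ -60.4 -101.3] [ 96.7 200. ] 0.5 [[-110.0, -2.0], [-108.0, -202.0], [-11.0, -201.0], [-13.0, -1.0]] z [46.5 50.5 53.9]
```

View pics/side4c.png

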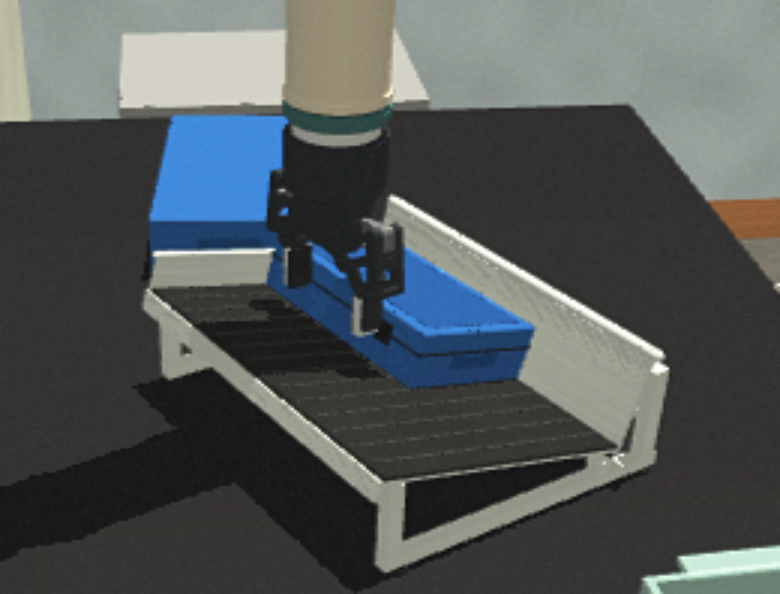

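Side crop: the blue case's long edge runs parallel to the backstop and its far end touches the fence. The push force rose to about 20 N against the stops, so it is home. Next, the orange case.

```bash
python3 - <<'E'
from h import *
P=cloud("scene",np.load("scene0.npy"));print("petri px",P[245,257].round(0),P[187,296].round(0),"glass px", P[268,187].round(0))
to([518.9,-374.2,400],81)
E
python3 -m jog '[-10,0,-3,0,85, -25,0,-10,0,85, -25,0,-50,0,85, -25,0,-90,0,85, -25,0,-130,0,85, -25,0,-145,0,85]'
python3 - <<'E'
from h import *
st();to([518.9,-374.2,400],81);im=big();big("scene")
cv2.imwrite("pics/side5c.png",cv2.resize(im[100:320,220:480],None,fx=3,fy=2.7))
E
```

```text
petri px [ 552. -161.   20.] [ 300. -235.   54.] glass px [ 747. -256.    8.]
shift [-248.7  469.5 -141.6] turn -53.5 dist 550 rows 14.0
clock: 14.88
eef_pos: [503.8, 147.3, 405.8]
tool_rot: [3.14, -0.009, 0.481]
force: [1.2, 0.1, 0.2]
width: 85.1
14.88 [503.8 147.3 405.8] [179.9  -0.5  27.6] F [1.2 0.1 0.2] w 85.1
tip rack [-171.3 -101.7  153.7]
shift [-228.   469.3    4.4] turn -53.4 dist 522 rows 13.0
side 1539 c [ -57.6 -101.2] [203.3 111. ] 89.7 [[-114.0, -203.0], [-3.0, -203.0], [-2.0, 0.0], [-113.0, 1.0]] z [47.  50.4 51.8]
scene 2389 c [ -61.1 -101.1] [ 97.3 199.1] 0.1 [[-110.0, -2.0], [-110.0, -201.0], [-12.0, -201.0], [-13.0, -1.0]] z [46.6 50.4 54. ]
```

View pics/side5c.png

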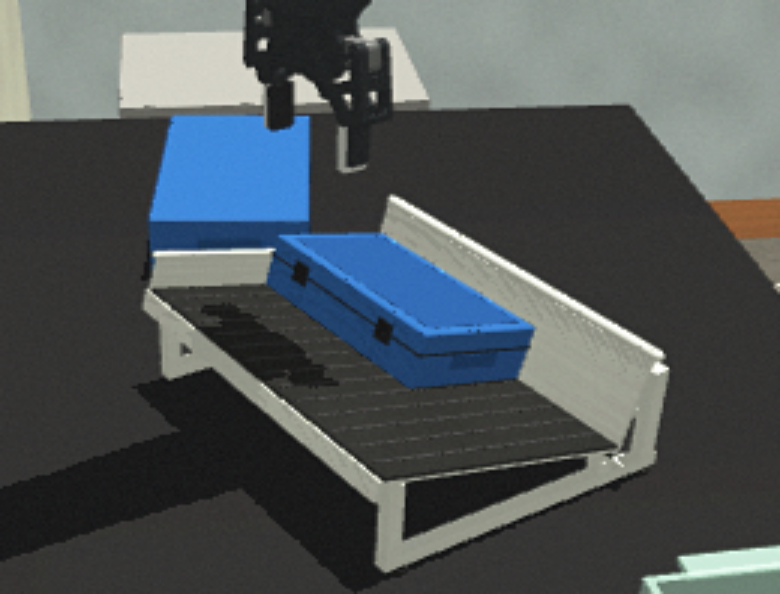

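Blue is unobstructed and seated in the corner, parallel to the backstop, with its end at the fence (275,245). Moving above the orange case.

```bash
python3 -m jog '[-228,469,4,-53,85, -228,469,4,-53,85, -228,469,4,-53,85, -228,469,4,-53,85, -228,469,4,-53,85, -228,469,4,-53,85, -228,469,4,-53,85, -228,469,4,-53,85, -228,469,4,-53,85, -228,469,4,-53,85, -228,469,4,-53,85, -228,469,4,-53,85, -228,469,4,-53,85, -228,469,4,-53,85, -228,469,4,-53,85, -228,469,4,-53,85]'
cat >> h.py <<'E'
def oran(n,zlo=34,zhi=50,im=None):
    cp=camera_params(n);im,d=get_image(n);Q=cloud(n,d);hv=cv2.cvtColor(im,cv2.COLOR_BGR2HSV)
    m=np.isfinite(Q[...,0])&(hv[...,0]>5)&(hv[...,0]<25)&(hv[...,1]>150)&(hv[...,2]>90)&(Q[...,2]>zlo)&(Q[...,2]<zhi)
    t=Q[m];r=cv2.minAreaRect(t[:,:2].astype(np.float32));print(n,len(t),r,"z",np.percentile(t[:,2],[5,50,95]).round(1));print(cv2.boxPoints(r).round(0).tolist())
    return im
E
python3 - <<'E'
from h import *
st();im=oran("wrist");cv2.imwrite("pics/w1.png",im);oran("scene")
E
```

```text
clock: 16.32
eef_pos: [517.6, -373.2, 395.2]
tool_rot: [-3.14, -0.002, 1.407]
force: [0.2, 1.3, 0.3]
width: 84.9
16.32 [ 517.6 -373.2  395.2] [-1.799e+02 -1.000e-01  8.060e+01] F [0.2 1.3 0.3] w 84.9
tip rack [-388.9 -569.8   84.4]
wrist 9083 ((514.5692138671875, -376.5792541503906), (159.16334533691406, 63.0716438293457), 79.99877166748047) z [43.3 44.7 46. ]
[[470.0, -449.0], [532.0, -460.0], [559.0, -304.0], [497.0, -293.0]]
scene 672 ((-91.539306640625, -863.1514892578125), (1718.6309814453125, 148.1610107421875), 38.65159606933594) z [37.1 42.4 46.6]
[[-809.0, -1342.0], [-716.0, -1458.0], [626.0, -384.0], [533.0, -269.0]]
```

View pics/w1.png

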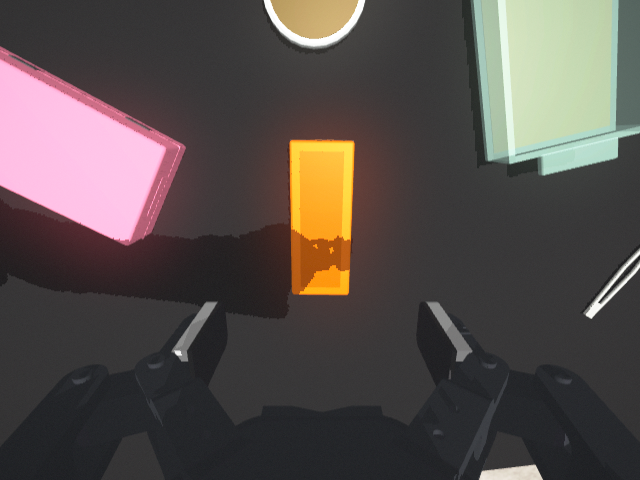

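Wrist view: orange case (290–354, 140–295) is centred between the fingers and parallel to them. The pink case (left), petri dish (top) and glass dish (top right) are clear of the finger paths. Descending to grasp.

```bash
python3 -m jog '[-1,0,40,0,85, -2,0,80,0,85, -2,0,120,0,85, -2,0,160,0,85, -2,0,185,0,85, -2,0,200,0,85, -2,0,205,0,85, -2,0,206,0,85, -2,0,206,0,85, -2,0,206,0,60, -2,0,206,0,50, -2,0,206,0,50, -2,0,206,0,50, -2,0,206,0,50, -2,0,206,0,50, -2,0,206,0,50]'
python3 - <<'E'
from h import *
st();im,d=get_image("wrist");cv2.imwrite("pics/w2.png",im)
E
```

```text
clock: 17.75
eef_pos: [517.4, -376.6, 192.5]
tool_rot: [3.14, 0.001, 1.406]
force: [-0.5, 0.1, 5.5]
width: 60.7
17.75 [ 517.4 -376.6  192.5] [1.799e+02 1.000e-01 8.050e+01] F [-0.5  0.1  5.5] w 60.7
tip rack [-338.1 -572.8 -111.8]
```

View pics/w2.png

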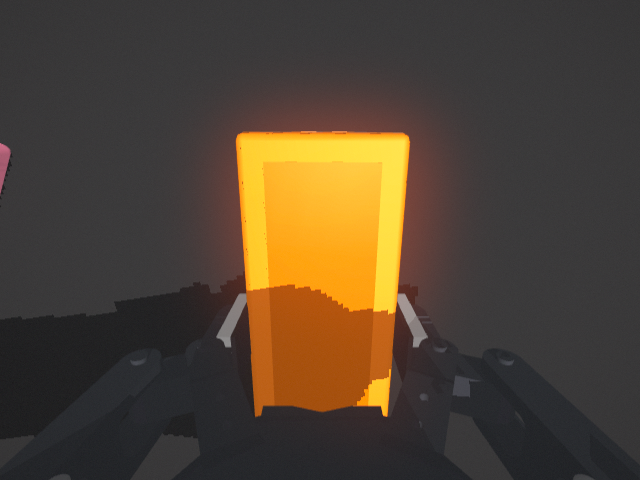

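```bash
python3 -m jog '[0,0,-5,0,50, 0,0,-15,0,50, 0,0,-30,0,50, 0,0,-60,0,50, 0,0,-100,0,50, 0,0,-140,0,50, 0,0,-160,0,50, 0,0,-165,0,50, 0,0,-165,0,50]'
python3 - <<'E'
from h import *
st();im,d=get_image("wrist");cv2.imwrite("pics/w3.png",im)
off=np.array([0,0,171.5])
for p in([-68.5,-100,120],[-68.5,-100,90],[-68.5,-100,78.3]):
    print(rk(p)+off);to(rk(p)+off,117.5)
E
```

```text
clock: 18.55
eef_pos: [517.3, -376.6, 357.6]
tool_rot: [3.138, 0.002, 1.406]
force: [-0.3, 0.1, -4.1]
width: 60.5
18.55 [ 517.3 -376.6  357.6] [1.798e+02 1.000e-01 8.060e+01] F [-0.3  0.1 -4.1] w 60.5
tip rack [-381.  -572.6   47.7]
[583.33400991 190.68801551 345.14020374]
shift [570.2 -27.2  10.2] turn -36.9 dist 571 rows 14.0
[576.44675101 187.10273546 316.16242896]
shift [565.5 -33.4  39.2] turn -36.9 dist 568 rows 14.0
[573.76072004 185.70447624 304.86109679]
shift [563.7 -35.8  50.5] turn -36.9 dist 567 rows 14.0
```

View pics/w3.png

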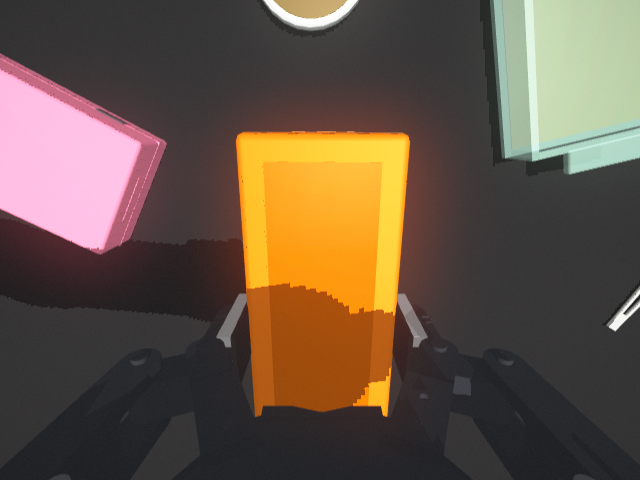

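Wrist view: orange sits unchanged between the pads (240–408, 132–415) and is lifted, with about 4 N of weight on the wrist. Carrying it over the rack.

```bash
python3 -m jog '[20,-1,-5,-2,50, 55,-3,-10,-5,50, 95,-5,-10,-9,50, 135,-7,-10,-13,50, 175,-9,-10,-17,50, 215,-11,-10,-21,50, 255,-13,-10,-25,50, 295,-15,-10,-29,50, 335,-17,-10,-33,50, 375,-19,-10,-37,50, 415,-21,-10,-37,50, 455,-23,-10,-37,50, 495,-25,-10,-37,50, 530,-26,-5,-37,50, 555,-27,0,-37,50, 568,-27,5,-37,50, 570,-27,10,-37,50, 570,-27,10,-37,50, 570,-27,10,-37,50]'
python3 - <<'E'
from h import *
st()
off=np.array([0,0,171.5])
for p in([-68.5,-100,90],[-68.5,-100,82],[-68.5,-100,78.3]): to(rk(p)+off,117.5)
im,d=get_image("side");cv2.imwrite("pics/s6.png",cv2.resize(im[60:330,180:480],None,fx=2.5,fy=2.2))
im,d=get_image("wrist");cv2.imwrite("pics/w6.png",im)
E
```

```text
clock: 20.18
eef_pos: [583.7, 187.9, 343.8]
tool_rot: [-3.137, 0.002, 2.05]
force: [0.1, -1.6, -3.2]
width: 60.2
20.18 [583.7 187.9 343.8] [-1.797e+02  1.000e-01  1.175e+02] F [ 0.1 -1.6 -3.2] w 60.2
tip rack [ -68.7 -102.6  117. ]
shift [ 2.7 -6.7 27.7] turn -0.0 dist 29 rows 1.0
shift [ 2.7 -8.7 35.4] turn -0.0 dist 37 rows 1.0
shift [ 2.7 -9.6 39. ] turn -0.0 dist 40 rows 1.0
```

View pics/s6.png

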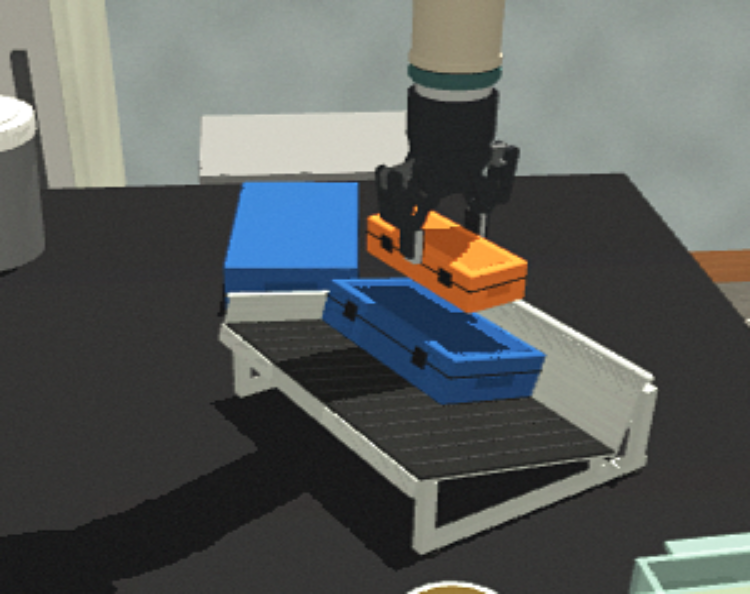

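View pics/w6.png

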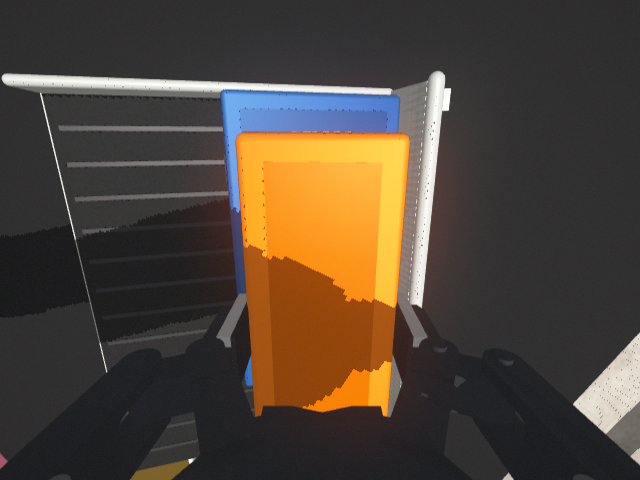

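Side and wrist views: orange (370–525, 215–300 in the crop) hangs level above the blue lid, parallel and within its ends. Lowering gently.

```bash
python3 -m jog '[1,-4,6,0,50, 2,-7,12,0,50, 2,-9,18,0,50, 2,-9,23,0,50, 2,-9,27,0,50, 2,-9,30,0,50, 2,-9,32,0,50, 2,-9,33,0,50, 2,-9,34,0,50, 2,-9,35,0,50, 2,-9,36,0,50, 2,-9,36,0,50]'
python3 - <<'E'
from h import *
st();im,d=get_image("side");cv2.imwrite("pics/s7.png",cv2.resize(im[110:270,280:440],None,fx=4.5,fy=3.7))
E
```

```text
clock: 21.28
eef_pos: [575.0, 188.0, 309.4]
tool_rot: [-3.142, 0.0, 2.052]
force: [-0.5, -0.3, -3.1]
width: 60.5
21.28 [575.  188.  309.4] [-180.     0.   117.6] F [-0.5 -0.3 -3.1] w 60.5
tip rack [-67.2 -98.6  81.8]
```

View pics/s7.png

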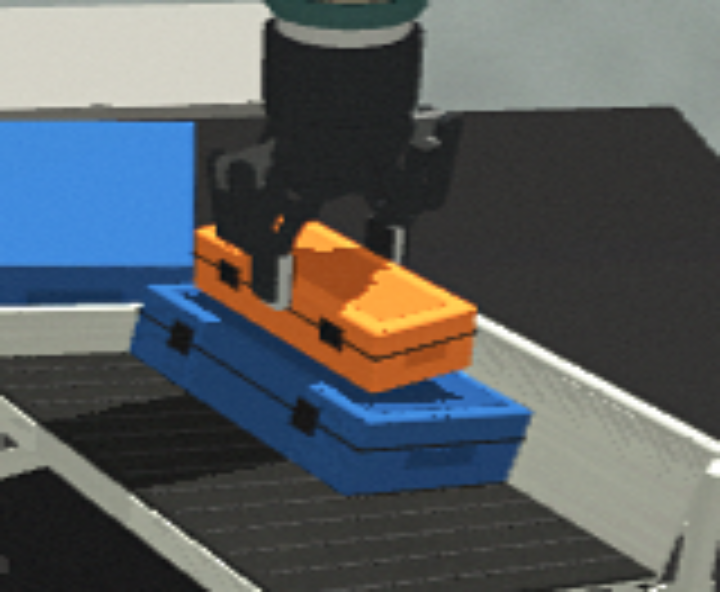

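```bash
python3 -m jog '[0,0,1,0,50, 0,0,2,0,50, 0,0,3,0,50, 0,0,4,0,50, 0,0,4,0,50]'
python3 -c "
from h import *
st()"
```

```text
clock: 21.75
eef_pos: [575.0, 187.9, 305.3]
tool_rot: [-3.141, 0.0, 2.052]
force: [-0.3, 0.4, -3.6]
width: 60.6
21.75 [575.  187.9 305.3] [-180.     0.   117.6] F [-0.3  0.4 -3.6] w 60.6
tip rack [-66.2 -98.6  77.8]
```

```bash
python3 -m jog '[0,0,0.7,0,50, 0,0,1.4,0,50, 0,0,2,0,50, 0,0,2,0,50]'
python3 -c "
from h import *
st()"
```

```text
clock: 22.08
eef_pos: [575.0, 188.0, 304.3]
tool_rot: [3.141, 0.0, 2.052]
force: [-2.6, -1.4, 4.6]
width: 60.9
22.08 [575.  188.  304.3] [180.    0.  117.6] F [-2.6 -1.4  4.6] w 60.9
tip rack [-65.8 -98.5  76.9]
```

Contact is felt (vertical force went from -3.6 to +4.6 N). Opening very slowly so the case settles onto the sloping lid between the pads.

```bash
python3 -m jog '[0,0,0,0,60, 0,0,0,0,60.5, 0,0,0,0,61, 0,0,0,0,61.3, 0,0,0,0,61.6, 0,0,0,0,61.9, 0,0,0,0,62.2, 0,0,0,0,62.5, 0,0,0,0,62.8, 0,0,0,0,63.1, 0,0,0,0,63.4, 0,0,0,0,63.7, 0,0,0,0,64]'
python3 - <<'E'
from h import *
st();im,d=get_image("side");cv2.imwrite("pics/s8.png",cv2.resize(im[110:270,280:440],None,fx=4.5,fy=3.7))
E
```

```text
clock: 23.17
eef_pos: [575.2, 188.0, 303.5]
tool_rot: [3.141, -0.0, 2.052]
force: [1.3, 1.3, -0.9]
width: 64.2
23.17 [575.2 188.  303.5] [180.   -0.  117.6] F [ 1.3  1.3 -0.9] w 64.2
tip rack [-65.5 -98.6  76.2]
```

View pics/s8.png

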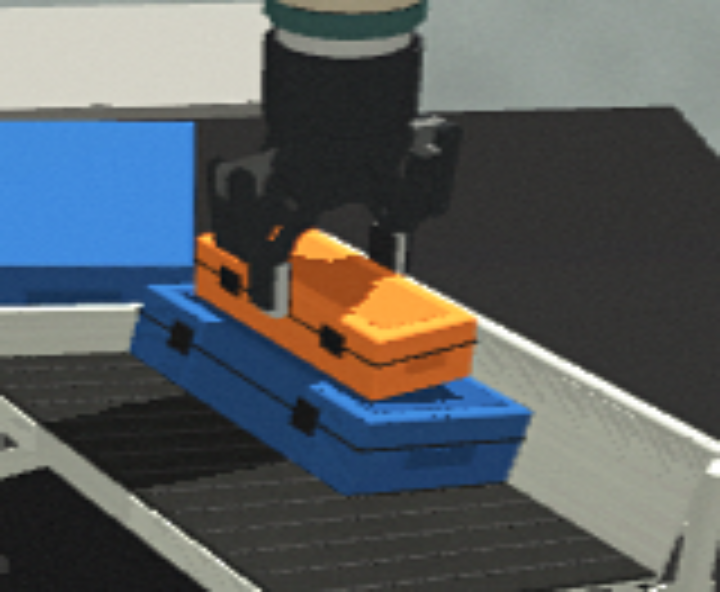

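```bash
python3 -m jog '[0,0,0,0,64.3, 0,0,0,0,64.6, 0,0,0,0,64.9, 0,0,0,0,65.2, 0,0,0,0,65.5, 0,0,0,0,65.8, 0,0,0,0,66.1, 0,0,0,0,66.4, 0,0,0,0,66.7, 0,0,0,0,67, 0,0,0,0,67.3, 0,0,0,0,67.6, 0,0,0,0,67.9, 0,0,0,0,68.2, 0,0,0,0,68.5, 0,0,0,0,68.8, 0,0,0,0,69.1, 0,0,0,0,69.4, 0,0,0,0,69.7, 0,0,0,0,70]'
python3 - <<'E'
from h import *
st();im,d=get_image("side");cv2.imwrite("pics/s9.png",cv2.resize(im[110:270,280:440],None,fx=4.5,fy=3.7))
E
```

```text
clock: 24.88
eef_pos: [575.0, 187.9, 303.5]
tool_rot: [3.142, 0.0, 2.052]
force: [2.3, 0.3, -1.3]
width: 69.9
24.88 [575.  187.9 303.5] [180.    0.  117.6] F [ 2.3  0.3 -1.3] w 69.9
tip rack [-65.7 -98.6  76.1]
```

View pics/s9.png

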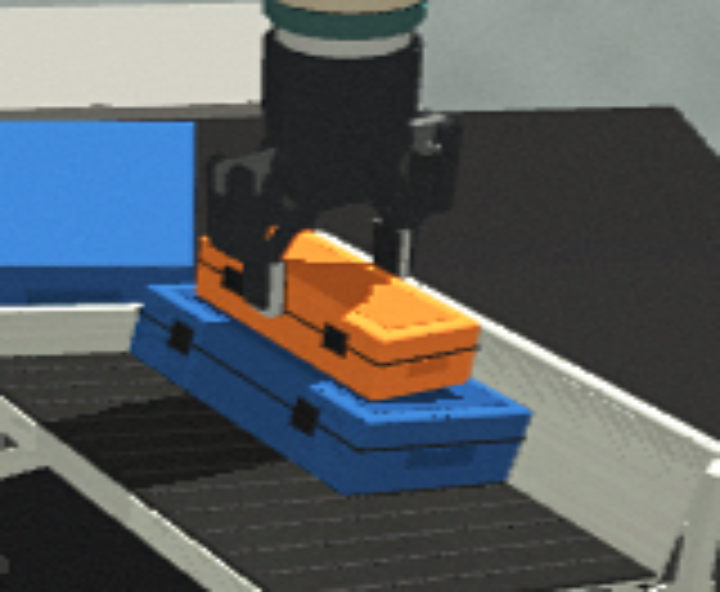

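```bash
python3 -m jog '[0,0,0,0,70.3, 0,0,0,0,70.6, 0,0,0,0,70.9, 0,0,0,0,71.2, 0,0,0,0,71.5, 0,0,0,0,71.8, 0,0,0,0,72.1, 0,0,0,0,72.4, 0,0,0,0,72.7, 0,0,0,0,73, 0,0,0,0,73.4, 0,0,0,0,73.8, 0,0,0,0,74.2, 0,0,0,0,74.6, 0,0,0,0,75, 0,0,0,0,75.4, 0,0,0,0,75.8, 0,0,0,0,76.2, 0,0,0,0,76.6, 0,0,0,0,77]'
python3 - <<'E'
from h import *
st();im,d=get_image("side");cv2.imwrite("pics/s10.png",cv2.resize(im[110:270,280:440],None,fx=4.5,fy=3.7))
big("side",92,(5,25));big("scene",92,(5,25))
E
```

```text
clock: 26.6
eef_pos: [574.8, 187.7, 303.5]
tool_rot: [-3.141, 0.0, 2.052]
force: [-0.2, 0.4, -0.3]
width: 77.1
26.6 [574.8 187.7 303.5] [-179.9    0.   117.6] F [-0.2  0.4 -0.3] w 77.1
tip rack [-66.  -98.7  76. ]
side 591 c [ -62.1 -102.7] [ 63.8 156.4] 0.7 [[-95.0, -25.0], [-93.0, -181.0], [-29.0, -181.0], [-31.0, -24.0]] z [88.2 92.4 93.7]
scene 1109 c [-58.9 -99.9] [ 64.8 159.9] 0.2 [[-92.0, -20.0], [-91.0, -180.0], [-26.0, -180.0], [-27.0, -20.0]] z [88.6 92.3 95.9]
```

View pics/s10.png

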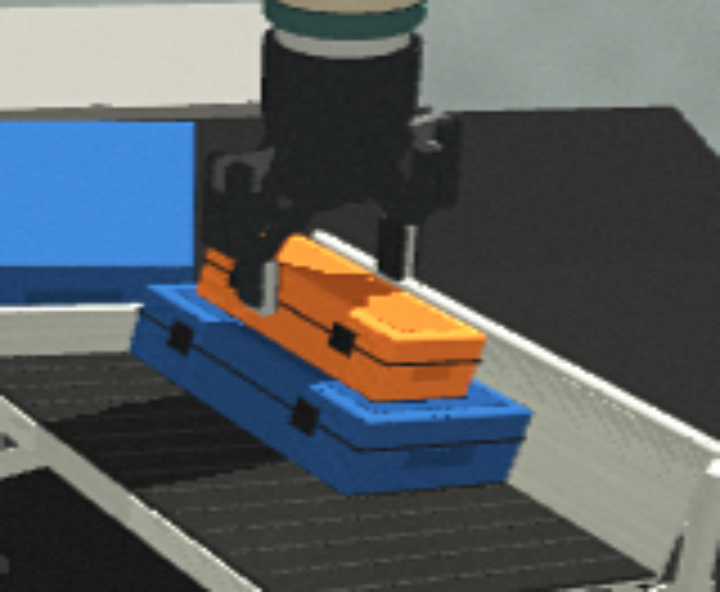

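Side crop: orange lies flat on the blue lid. Its top plane is at 92.3 mm (nominal 92), centre about (-60.5, -101), and the fingers are free of it. Backing off upwards, then going round to its uphill side.

```bash
python3 -m jog '[0,0,0,0,80, 0,0,0,0,83, 0,0,0,0,85, 0,0,0,0,85, 0,0,-5,0,85, 0,0,-15,0,85, 0,0,-30,0,85, 0,0,-55,0,85, 0,0,-90,0,85, 0,0,-100,0,85, 0,0,-100,0,85]'
python3 - <<'E'
from h import *
st();up=np.array([0,0,173])
for p in ([-125,-101,59],[-109,-101,59]): to(rk(p)+up+[0,0,60],27.5);to(rk(p)+up,27.5)
big("side",92,(5,25));big("scene",92,(5,25))
E
```

```text
clock: 27.67
eef_pos: [575.9, 188.7, 408.0]
tool_rot: [3.134, 0.001, 2.052]
force: [0.2, 0.3, -0.5]
width: 85.0
27.67 [575.9 188.7 408. ] [1.795e+02 1.000e-01 1.176e+02] F [ 0.2  0.3 -0.5] w 85.0
tip rack [-91.6 -98.3 177.3]
shift [ -2.6 -63.2  45.2] turn 90.1 dist 78 rows 13.0
shift [ -2.5 -63.7 105.2] turn 90.1 dist 123 rows 13.0
shift [ -2.6 -47.8  49.4] turn 90.1 dist 69 rows 13.0
shift [ -2.5 -48.3 109.4] turn 90.1 dist 120 rows 13.0
side 693 c [ -61.9 -101.5] [159.5  65.2] 89.7 [[-95.0, -181.0], [-30.0, -181.0], [-29.0, -22.0], [-94.0, -22.0]] z [88.5 92.3 93.6]
scene 1356 c [ -59.5 -100.1] [160.1  64.7] 89.6 [[-92.0, -180.0], [-28.0, -180.0], [-26.0, -20.0], [-91.0, -20.0]] z [88.3 92.4 95.8]
```

```bash
python3 -m jog '[0,-10,0,7,85, 0,-20,0,14,85, 0,-30,0,21,85, 0,-40,0,28,85, 0,-50,0,35,85, 0,-60,0,42,85, -2,-63,0,49,85, -2,-63,0,56,85, -2,-63,0,63,85, -2,-63,0,70,85, -2,-63,0,77,85, -2,-63,10,84,85, -2,-63,25,90,85, -2,-63,45,90,85, -2,-63,70,90,85, -2,-63,90,90,85, -2,-63,100,90,85, -2,-63,105,90,85, -2,-63,105,90,85]'
python3 - <<'E'
from h import *
st();im,d=get_image("side");cv2.imwrite("pics/s11.png",cv2.resize(im[110:270,280:440],None,fx=4.5,fy=3.7))
E
```

```text
clock: 29.35
eef_pos: [519.7, 156.8, 297.2]
tool_rot: [-3.141, 0.003, 0.481]
force: [-0.2, -0.4, -0.1]
width: 85.1
29.35 [519.7 156.8 297.2] [-180.     0.2   27.6] F [-0.2 -0.4 -0.1] w 85.1
tip rack [-125.4 -100.6   53.6]
```

View pics/s11.png

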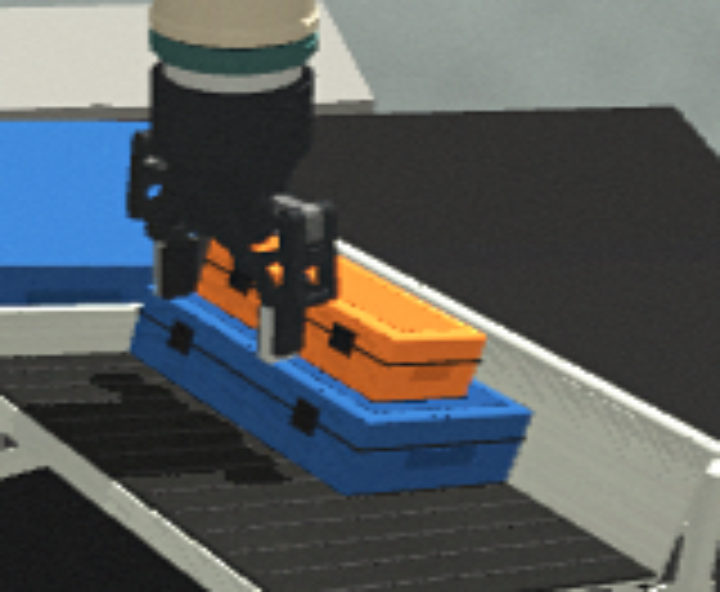

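Side crop: both open fingertips (180,290 and 280,350) stand over the blue lid's uphill edge, behind the orange case. I raise 5 mm and push it down-slope.

```bash
python3 -m jog '[0,0,-5,0,85, 4,0,-4,0,85, 8,0,-3,0,85, 12,0,-2,0,85, 15,0,-1,0,85, 18,0,-0.2,0,85, 21,0,0.6,0,85, 24,0,1.4,0,85, 27,0,2.2,0,85, 29,0,2.7,0,85, 31,0,3.3,0,85, 33,0,3.8,0,85, 35,0,4.4,0,85, 37,0,4.9,0,85, 39,0,5.4,0,85, 41,0,6,0,85, 43,0,6.5,0,85, 45,0,7,0,85, 47,0,7.6,0,85, 47,0,7.6,0,85]'
python3 - <<'E'
from h import *
st();im=big("side",92,(5,25));big("scene",92,(5,25));cv2.imwrite("pics/s12.png",cv2.resize(im[110:270,280:440],None,fx=4.5,fy=3.7))
E
```

```text
clock: 31.07
eef_pos: [562.2, 179.0, 290.8]
tool_rot: [-3.142, -0.001, 0.481]
force: [-0.3, 0.7, -0.7]
width: 85.3
31.07 [562.2 179.  290.8] [-180.    -0.    27.6] F [-0.3  0.7 -0.7] w 85.3
tip rack [ -77.3 -100.6   59.8]
side 423 c [ -46.2 -102.9] [ 69.3 156.4] 0.1 [[-81.0, -25.0], [-81.0, -181.0], [-11.0, -181.0], [-12.0, -25.0]] z [88.1 92.2 93.5]
scene 1375 c [-38.7 -99.7] [ 64.7 160.2] 0.5 [[-72.0, -20.0], [-70.0, -180.0], [-6.0, -179.0], [-7.0, -19.0]] z [88.4 92.3 96.1]
```

View pics/s12.png

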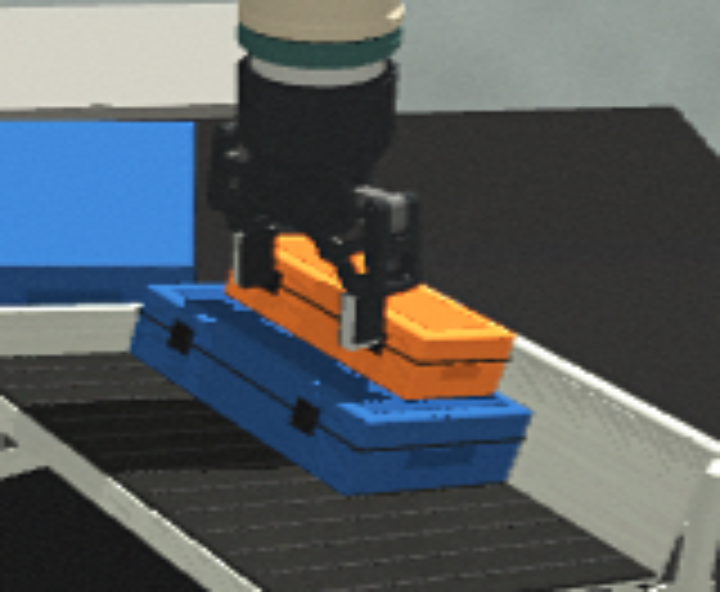

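Orange has slid flat and parallel, with about 8 mm left to the backstop. Continuing slowly.

```bash
python3 -m jog '[1,0,0.3,0,85, 2,0,0.5,0,85, 3,0,0.8,0,85, 4,0,1.1,0,85, 5,0,1.3,0,85, 6,0,1.6,0,85, 7,0,1.9,0,85, 8,0,2.1,0,85, 8,0,2.1,0,85]'
python3 - <<'E'
from h import *
st();big("side",92,(5,25));big("scene",92,(5,25))
E
```

```text
clock: 31.92
eef_pos: [569.1, 182.6, 288.7]
tool_rot: [3.142, -0.0, 0.481]
force: [-1.4, -0.4, 0.6]
width: 84.7
31.92 [569.1 182.6 288.7] [180.   -0.   27.6] F [-1.4 -0.4  0.6] w 84.7
tip rack [ -69.3 -100.6   59.8]
side 420 c [ -37.6 -103.8] [155.8  70.2] 89.5 [[-73.0, -181.0], [-3.0, -182.0], [-2.0, -26.0], [-72.0, -26.0]] z [88.2 92.3 93.6]
scene 1407 c [-30.8 -99.8] [160.3  64.3] 89.9 [[-63.0, -180.0], [1.0, -180.0], [2.0, -20.0], [-63.0, -20.0]] z [88.6 92.4 95.7]
```

```bash
python3 -m jog '[0.7,0,0.2,0,85, 1.4,0,0.4,0,85, 2,0,0.5,0,85, 2.7,0,0.7,0,85, 3.4,0,0.9,0,85, 3.4,0,0.9,0,85]'
python3 - <<'E'
from h import *
st();big("scene",92,(5,25))
E
```

```text
clock: 32.52
eef_pos: [570.9, 183.5, 288.2]
tool_rot: [-3.141, 0.004, 0.481]
force: [-5.1, -2.4, 8.4]
width: 85.2
32.52 [570.9 183.5 288.2] [-180.     0.2   27.5] F [-5.1 -2.4  8.4] w 85.2
tip rack [ -67.3 -100.6   59.8]
scene 1394 c [-30.1 -99.8] [ 64.7 160.4] 0.0 [[-63.0, -20.0], [-62.0, -180.0], [2.0, -180.0], [2.0, -20.0]] z [88.5 92.4 95.8]
```

```bash
python3 -m jog '[0.7,0,0.2,0,85, 1.4,0,0.4,0,85, 2.2,0,0.6,0,85, 2.2,0,0.6,0,85]'
python3 -c "
from h import *
st()"
python3 -m jog '[-2,0,-0.6,0,85, -6,0,-1.6,0,85, -12,0,-3.2,0,85, -25,0,-6.5,0,85, -40,0,-20,0,85, -45,0,-50,0,85, -50,0,-85,0,85, -80,0,-110,0,85, -110,0,-110,0,85, -110,0,-110,0,85, -110,0,-110,0,85]'
python3 - <<'E'
from h import *
st()
for n in("side","scene"): big(n,92,(5,25));big(n)
im,d=get_image("side");cv2.imwrite("pics/s13.png",cv2.resize(im[110:330,220:480],None,fx=3,fy=2.7))
im,d=get_image("scene");cv2.imwrite("pics/sc13.png",im)
E
```

```text
clock: 32.9
eef_pos: [571.6, 183.8, 287.8]
tool_rot: [-3.141, 0.008, 0.48]
force: [-10.4, -4.4, 14.4]
width: 85.4
32.9 [571.6 183.8 287.8] [-180.     0.5   27.5] F [-10.4  -4.4  14.4] w 85.4
tip rack [ -66.4 -100.7   59.7]
clock: 33.82
eef_pos: [475.4, 133.5, 398.0]
tool_rot: [3.141, -0.001, 0.481]
force: [-0.3, 1.0, 0.1]
width: 85.0
33.82 [475.4 133.5 398. ] [ 1.80e+02 -1.00e-01  2.75e+01] F [-0.3  1.   0.1] w 85.0
tip rack [-199.8 -100.9  138. ]
side 670 c [ -33.1 -102.4] [158.3  66.2] 89.8 [[-66.0, -181.0], [-0.0, -182.0], [0.0, -23.0], [-66.0, -23.0]] z [88.3 92.3 93.6]
side 931 c [ -64.7 -102.7] [107.7 206.8] 5.0 [[-127.0, -4.0], [-109.0, -210.0], [-2.0, -201.0], [-20.0, 5.0]] z [46.1 50.3 51.7]
scene 1346 c [-29.  -99.6] [160.2  62.3] 89.6 [[-61.0, -179.0], [2.0, -180.0], [3.0, -20.0], [-59.0, -19.0]] z [88.4 92.3 95.9]
scene 850 c [ -60.9 -101.5] [ 96.5 199.6] 0.0 [[-109.0, -2.0], [-109.0, -201.0], [-13.0, -201.0], [-13.0, -2.0]] z [46.6 50.4 54. ]
```

View pics/s13.png

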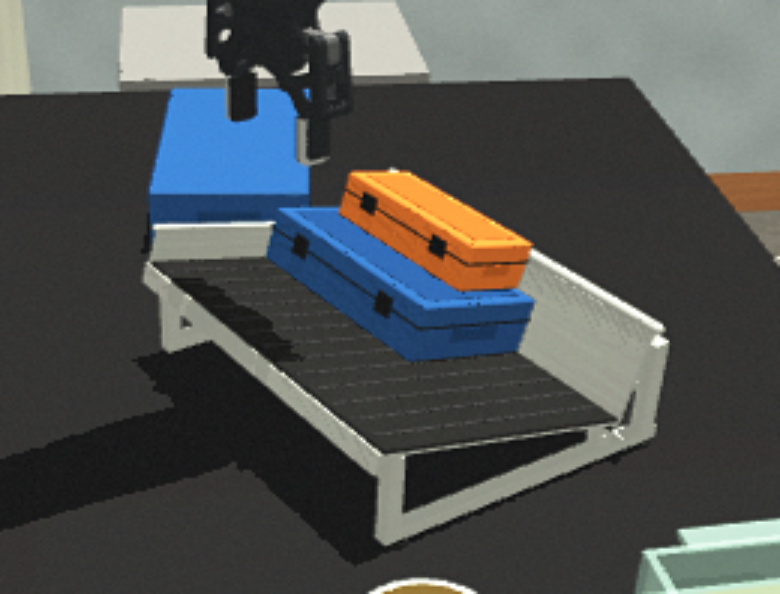

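View pics/sc13.png

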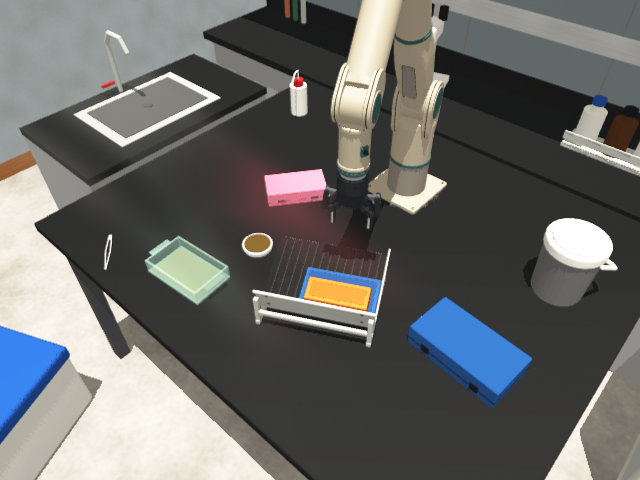

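Run:
```python
from h import *
for n in("side","scene"):
    im,d=get_image(n);L=(cloud(n,d)-RO)@RR;hv=cv2.cvtColor(im,cv2.COLOR_BGR2HSV)
    m=np.isfinite(L[...,0])&(abs(L[...,2]-50)<3)&(hv[...,0]>95)&(hv[...,0]<120)&(hv[...,1]>130)&(L[...,0]>-135)&(L[...,0]<0)&(L[...,1]>-215)&(L[...,1]<5)
    t=L[m];pts=[]
    for y in range(-190,-10,12):
        s=t[abs(t[:,1]-y)<6]
        if len(s)>6: pts.append([y,np.percentile(s[:,0],5)])
    pts=np.array(pts);p=np.polyfit(pts[:,0],pts[:,1],1);print(n,"uphill edge x at mid",np.polyval(p,-100).round(1),"slope",p[0].round(3),"y ends",np.percentile(t[:,1],[1,99]).round(1),pts[:,1].round(0))
```

```text
side uphill edge x at mid -109.4 slope -0.003 y ends [-201.3   -7. ] [-108. -109. -110. -110. -109. -110. -111. -110. -109. -108. -110. -109.
 -110. -109. -109.]
scene uphill edge x at mid -105.5 slope 0.002 y ends [-199.4   -2.4] [-105. -106. -105. -106. -106. -106. -104. -105. -107. -106. -105. -106.
 -105. -105. -105.]
```

Blue is square (edge slope of 0.003 or less) and its uphill edge is at about -109 mm, so it is home. Nothing is in contact with the robot. Handing in.

```bash
python3 -c "
from cell import *
print(finish_job())"
```

```text
the job is handed in; nothing more can be done
None
```

The blue case is home in the corner and the orange case lies flat on it against the backstop. I handed the job in at about 34 s of the 72 s allowed; no verdict is reported.

- **Blue case:** I pushed it square against the backstop with two fingers, then against the side fence with the fingers shut. A last push to the backstop rose to about 20 N against the stop.
- **Orange case:** I laid it level onto the lid and opened the jaws slowly so that it settled flat without a drop. I then slid it to the backstop, where the push rose to about 18 N.

Last checks, in the rack's axes:
- **Blue:** its uphill edge was at about -109 mm (side camera; nominal -110). It ran from about y = -201 to -2 mm, with an edge slope of 0.003 or less.
- **Orange:** its centre was at x of about -31 mm and y of about -100 to -102 mm. Its top was 92.3 mm above the deck (nominal 92), and it was parallel to the backstop within about 0.5°.
- **Dishes:** the glass dish and petri dish looked unmoved in the scene picture, but I did not measure them again.

Two readings disagreed. The two fixed cameras differ by about 4 mm along the rack's x: orange -33 against -29 mm, and blue edge -109 against -105 mm. One side-camera rectangle fit also showed the blue case turned 5°; a check of its uphill edge in both cameras did not bear that out.

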